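# Rack the brazed test pieces for marking and chock the row

### The arm

A 6-joint arm with a two-finger parallel gripper is mounted at the origin on the work surface. World frame = base frame: x ahead of the robot, y to its left, z up, the work surface at z = 0. Lengths are in m, angles in degrees, forces in N, time in s.
With the tool pointing down it reaches from about 0.4 to 0.825 m from the base axis. Payload 7 kg.
Tool frame: the origin (TCP) lies at the very end of the fingers, on their centre line; the grasp point (between the pads) lies 19 mm behind it; z points along the fingers, y is the line along which they close (so a half turn about z gives the same grasp; the last joint's range is limited). The gripper opens to 88 mm and grips with 3 to 60 N. Pads are 19 mm wide; open, the fingers measure 130 mm over their backs; the gripper's body (78 mm by 193 mm) begins 47 mm behind the grasp point.
Start: joints at [-55.743, 20.546, 0.682, 0, -70.136, -16.507], TCP at [0.206, -0.643, 0.203] pointing down, gripper open.
Joint ranges: [-176.03, 176.03], [-82.01, 121.73], [-58.28, 71.71], [-173.87, 95.51], [-174.79, -0.11], [-173.66, 173.66]. Speed limits (degrees/s): [136.94, 136.94, 172.46, 180, 180, 180].

### API

Orientations are given as [roll, pitch, yaw] about the fixed x, y, z axes, in that order (R = Rz(yaw) Ry(pitch) Rx(roll)).
In Python, from plant import get_obs, snapshot, camera_params, close_job, boxes_of, cut_out, landmark_of gives the robot as it stands.
- The arm moves only by the shell command python3 -m inch 'ROWS' [OPENING]. ROWS is text: rows parted by semicolons, each of 6 numbers parted by spaces: the shift along the tool's x, y, z in units of 30 cm (1.0 is 30 cm), then the turn, a rotation vector about the tool's x, y, z in units of pi rad (1.0 is pi rad). A call has 1 to 10 rows; each row is the pose to reach, as a shift and turn from the pose commanded when the call began, along the tool's axes at that moment, turning the shorter way round; what a row does not reach only later rows make up. A row lasts 1/12 s, in which the tool goes at most 41.7 mm and 7.16 degrees, less where a joint would pass 70% of its speed; a pose out of reach is approached as far as the arm can. A call with a number of a shift or a turn outside -1 to 1 is refused whole. A call with a gripper value outside its range is refused whole. OPENING is the closure, from -1 (fully open) to 1 (shut), set as the call begins (- or left out, the last holds). The fingers move at their own pace and stop on an object; the grip force is fixed at half the most. Time passes only in rows, so rows that repeat a pose let the fingers close. It gives the time, the measured TCP pose, the force, the opening and the grip force at its end, in the units of the state.
- get_obs(): the state, without advancing time (a new reading comes with each control period).
- snapshot(name): name is "side" or "top"; returns the picture (400x640x3 uint8, red, green, blue); there is no depth.
- camera_params(name): a dict with "mtx" (3x3 intrinsics, pixels), "rvec" (rotation vector, rad) and "tvec" (3), from world to camera coordinates, as OpenCV has them. Camera axes: x right, y down, z forward; pixel columns grow to the right and rows downward; lengths in m; the calibration is good to about 2 mm. A picture is of the moment at which its call begins. camera_params takes no time and is no camera call.
- close_job(): hands the job in; it is judged then, once.
Trained networks look in the newest picture that a camera, given by its name, has taken for a name from the list of things; names that differ only in an ending like _2 or _b are one class to them, and where a whole thing is asked for, a point or a joint stands for the part that bears it (a point fixed in the world has none). Each returns a list of dicts, best first, with "p" (0 to 1); they miss things now and then, are a little off and sometimes report something else, mostly with a low value. They report only what shows in the picture. A call takes as long as a camera call. They do not tell look-alikes from the thing itself.
- boxes_of(camera, thing): "rect" ([left, top, width, height] in pixels, round what is visible of it).
- cut_out(camera, thing): "pixels" (400x640 bool, what is visible of it) and "rect" ([left, top, width, height] in pixels, round what is visible of it).
- landmark_of(camera, thing): "uv" ([column, row] in pixels: a listed point, or the origin of a listed thing).
The state is a dict: "clock": time; "joint_pos": joint angles; "qvel": joint speeds; "tau": joint torques, N m; "tool_pos": TCP position; "orientation": TCP orientation; "force": force on the tool from outside, world axes, zero at the start; "moment": the same for the moment, N m; "opening": finger opening in m; "gripper_force": force on a finger pad.
Only numpy, scipy, OpenCV 4.12 (cv2) and the standard library are available. Lean on these libraries where they do the work, as an engineer would, in place of code of your own. Each camera call takes 0.05 s, during which the arm holds its last target. There are 200 camera calls.

### The job

The four brazed tubes on the steel cooling rack lie in their makers' order: move them to the plywood marking cradle, one in each saddle and in the same order from left to right, each lying across the middle of its pair of saddles. When all four are in, stand the black rubber chock on its foot in the bay at the end of the cradle, its ridge parallel to the tubes, so that the row cannot roll off. Leave the flux jar where it stands.

Things in the scene. Friction and masses are not known exactly. Their poses are not given: they have to be found in the camera images.
- wide_tube: Plain copper tube, the fattest: 28 mm diameter, 120 mm long, 140 g. Origin at its middle on its axis; x runs along the tube (either way is the same). Seated in a saddle of either rack its axis is 50 mm above the bench.
- thin_tube: Plain copper tube, the thinnest: 15 mm diameter, 140 mm long, 60 g. Origin at its middle on its axis; x along the tube. Seated, its axis is 43 mm above the bench.
- sleeved_tube: Copper tube 22 mm diameter, 140 mm long, 110 g, with one copper sleeve (27 mm diameter, 22 mm long) at its +x end, from 45 to 67 mm from the middle. Origin at its middle on its axis; x along the tube. Seated, its axis is 47 mm above the bench. Grip the bare tube at its middle.
- collared_tube: Copper tube 22 mm diameter, 124 mm long, 120 g, with a brass collar (30 mm diameter, 10 mm long) near each end, from 44 to 54 mm from the middle. Origin at its middle on its axis; x along the tube. Seated, its axis is 47 mm above the bench. Grip the bare tube at its middle.
- chock: Loose black rubber chock shaped like a little roof: 56 mm long (its x, along the ridge), 44 mm wide at the foot, 40 mm high, 90 g; its two long sides slope up in fine steps, its two ends are upright and are gripped (56 mm apart). Origin at the centre of its underside, z up. The same either way round.
- cooling_rack: Fixed steel rack; the tubes start in its four saddles. Plate 112 x 210 mm, top 10 mm above the bench. Origin: bench level, under its centre; y along the row, x along the tubes. Saddles at y = -81, -27, 27, 81 mm: each a pair of 10 mm wide dark V-pieces at x = -36 and 36 mm, sides at 30 degrees, bottom of the V 34 mm above the bench; fingers fit between the pair.
- marking_cradle: Fixed plywood cradle, dark steel saddles placed as on the cooling rack, empty; origin and axes alike. Stands left or right of that rack, rows in line, y of both to the robot's left within 0.1 rad. Saddle at y = -81 has a low outer lip. Beyond it the chock's bay: plywood ledge 18 mm above the bench, centre x 0, y -121 mm, 86 mm in x, 56 in y, with an 8 mm upstand at its -y edge.
- flux_jar: Jar with a white cap, 52 mm diameter, 62 mm high, 220 g, standing on the bench; origin at the centre of its underside. Not to be disturbed.
There are look-alikes about, which are no part of the job. What is shaped like the wide_tube but green or purple is not meant.

How it is judged:
By the outcome, as a careful person would: the job done as asked, in the order asked, and still so for the second after the job is handed in, with the robot touching nothing.
It also fails if it takes over 112 s, if anything falls off the work surface, if the arm or the gripper's body presses on something with over 40 N, if the wrist force passes 120 N, or if a joint passes its speed limit or range.

## Working session

There is one attempt and no reset: what is moved stays moved. The work goes in short steps, Python scripts to look and compute and a shell command to move; the robot and the scene stay as the last step left them, time stands still between calls to the robot, and variables do not carry over. Pictures are saved under pics/ and viewed, at most 14 in all, crops included, and the job is handed in when it is done.

```bash
ls; mkdir -p pics
python3 - <<'E'
from plant import *
import cv2
print(get_obs())
for c in("side","top"):
    im=snapshot(c); cv2.imwrite(f"pics/{c}0.png",im[...,::-1])
    p=camera_params(c); print(c,p)
    for t in["wide_tube","thin_tube","sleeved_tube","collared_tube","chock","cooling_rack","marking_cradle","flux_jar"]:
        print(t,[(round(d["p"],2),[round(float(v)) for v in d["uv"]]) for d in landmark_of(c,t)],[(round(d["p"],2),[round(float(v)) for v in d["rect"]]) for d in boxes_of(c,t)])
E
```

```text
pics
{'clock': 0.0, 'joint_pos': array([-5.57408847e+01,  2.05901594e+01,  6.34495756e-01, -1.96398760e-02,
       -7.01352596e+01, -1.65088253e+01]), 'qvel': array([-0.06674891,  0.09107539,  0.00746747, -0.05057671, -0.00104479,
        0.13946998]), 'tau': array([-5.81727954e-05, -5.82714736e+01,  2.93064737e+01,  6.99727044e+00,
        6.98617485e-03, -1.70139865e-04]), 'tool_pos': array([ 0.20562141, -0.64237557,  0.20194411]), 'orientation': array([ 1.79907578e+02, -8.13770837e-03, -1.62256392e+02]), 'force': array([-0.02573407, -0.40616751, -0.85442125]), 'moment': array([-0.01339669, -0.03119563, -0.06052693]), 'gripper_force': 0.0, 'opening': 0.08778677645604753}
side {'mtx': array([[397.03612435,   0.        , 318.59903632],
       [  0.        , 397.03612435, 204.72014313],
       [  0.        ,   0.        ,   1.        ]]), 'rvec': array([ 2.41993314, -0.26100123,  0.10771408]), 'tvec': array([-0.47647867,  0.07251834,  0.71322492])}
wide_tube [(0.93, [389, 367]), (0.86, [209, 335]), (0.83, [318, 252])] [(0.77, [351, 332, 71, 64]), (0.74, [187, 302, 46, 83]), (0.68, [27
[... 839 characters left out ...]
: array([-0.05294378,  0.50358983,  0.92286557])}
wide_tube [(0.96, [402, 314]), (0.89, [358, 220]), (0.81, [442, 195])] [(0.7, [374, 296, 60, 40]), (0.64, [351, 196, 15, 57])]
thin_tube [(0.67, [328, 230])] [(0.6, [348, 193, 14, 60]), (0.57, [326, 197, 8, 62])]
sleeved_tube [(0.76, [384, 224])] [(0.57, [375, 188, 16, 71])]
collared_tube [(0.92, [303, 225])] [(0.81, [297, 195, 12, 62])]
chock [(0.84, [284, 154])] [(0.69, [274, 136, 23, 28])]
cooling_rack [(0.82, [340, 224]), (0.52, [371, 140])] [(0.63, [289, 195, 105, 59])]
marking_cradle [(0.72, [197, 223])] [(0.7, [142, 197, 128, 54])]
flux_jar [(0.61, [373, 138]), (0.34, [195, 226])] [(0.8, [362, 122, 24, 25]), (0.25, [296, 197, 14, 62])]
```

View pics/top0.png

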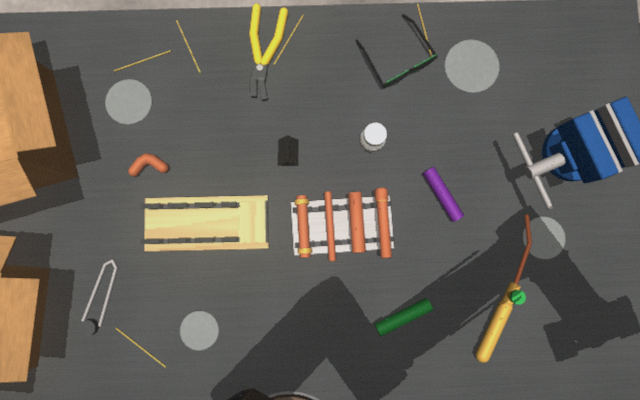

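View pics/side0.png

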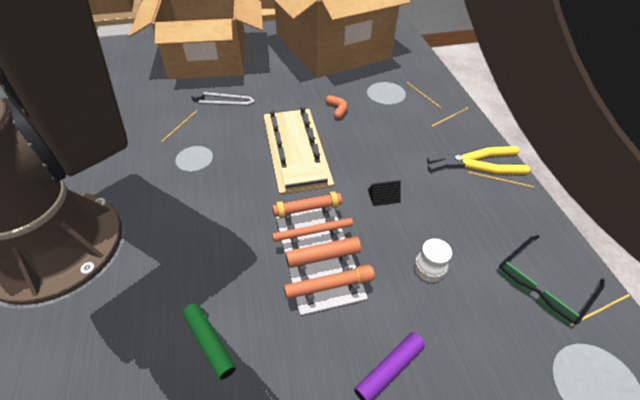

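Top view: the rack, (290–394, 195–258), holds collared (303,225), thin (330,228), wide (357,222) and sleeved (384,222) from left to right. The empty cradle (145–268, 196–250) is to its left, with the bay at its right end (255,222). The green and purple tubes are decoys. The chock is at (288,152), the jar at (374,137).

```bash
cat > h.py <<'E'
import numpy as np, cv2
from plant import *
P={}
for c in("side","top"):
    p=camera_params(c); R=cv2.Rodrigues(np.array(p["rvec"]))[0]
    P[c]=p["mtx"]@np.c_[R,p["tvec"]]
def tri(us,ut):
    X=cv2.triangulatePoints(P["side"],P["top"],np.array(us,float).reshape(2,1),np.array(ut,float).reshape(2,1))[:,0]; return X[:3]/X[3]
def plane(c,uv,z):
    M=P[c]; A=np.c_[M[:,0],M[:,1],M[:,2]*z+M[:,3]]; q=np.linalg.solve(A,[uv[0],uv[1],1]); return np.array([q[0]/q[2],q[1]/q[2],z])
def proj(c,X):
    q=P[c]@np.r_[X,1]; return q[:2]/q[2]
E
python3 - <<'E'
from h import *
s=snapshot("side");t=snapshot("top")
a=cv2.resize(s[90:330,250:450],None,fx=3,fy=3,interpolation=3)[:,:,::-1]
a=cv2.resize(s[100:300,250:450],None,fx=3,fy=3,interpolation=cv2.INTER_CUBIC)[:,:,::-1]
cv2.imwrite("pics/sc.png",a)
b=cv2.resize(t[120:270,135:401],None,fx=3,fy=3,interpolation=cv2.INTER_CUBIC)[:,:,::-1]
cv2.imwrite("pics/tc.png",b)
L={}
for n in["wide_tube","thin_tube","sleeved_tube","collared_tube","chock","flux_jar","marking_cradle","cooling_rack"]:
  for c in("side","top"):
    for d in cut_out(c,n)[:3]:
      m=d["pixels"]; ys,xs=np.nonzero(m)
      print(n,c,round(d["p"],2),len(xs),[np.round(v,1).tolist() if not np.isscalar(v) else round(v,1) for v in cv2.minAreaRect(np.c_[xs,ys].astype(np.float32))])
for n,us,ut in[("wide",(318,252),(358,220)),("thin",(310,230),(328,230)),("slv",(329,281),(384,224)),("col",(307,205),(303,225)),("chock",(381,195),(284,154)),("cradle",(295,144),(197,223)),("rack",(317,256),(340,224)),("jar",(431,271),(373,138))]:
  print(n,tri(us,ut).round(4))
E
```

```text
wide_tube side 0.75 1658 [[208.6, 340.4], [81.9, 22.0], 60.3]
wide_tube side 0.74 1847 [[389.5, 367.5], [22.6, 87.7], 45.0]
wide_tube side 0.58 1232 [[323.1, 251.4], [16.9, 75.4], 77.8]
wide_tube top 0.96 766 [[443.5, 193.6], [58.5, 14.1], 58.8]
wide_tube top 0.9 798 [[356.7, 221.2], [60.2, 13.7], 86.2]
wide_tube top 0.8 834 [[403.9, 316.4], [14.5, 59.5], 62.7]
thin_tube side 0.92 641 [[312.2, 228.9], [8.2, 80.0], 78.5]
thin_tube top 0.62 558 [[330.3, 225.6], [69.3, 9.2], 86.4]
thin_tube top 0.27 550 [[288.0, 150.5], [29.0, 20.0], 90.0]
sleeved_tube side 0.59 1279 [[329.1, 280.5], [16.5, 90.3], 78.2]
sleeved_tube top 0.78 790 [[382.9, 222.0], [70.2, 13.3], 86.8]
collared_tube side 0.65 813 [[306.7, 204.1], [14.7, 70.0], 79.3]
collared_tube top 0.93 735 [[303.5, 225.4], [62.9, 14.2], 86.4]
chock side 0.63 755 [[384.7, 192.7], [24.3, 33.2], 82.9]
chock top 0.86 566 [[288.0, 149.5], [29.0, 20.0], 90.0]
flux_jar side 0.59 1186 [[432.8, 260.4], [31.3, 43.8], 26.6]
flux_jar top 0.87 578 [[374.0, 137.0], [24.0, 28.3], 45.0]
marking_cradle side 0.63 4307 [[296.6, 145.5], [96.0, 55.2], 77.5]
marking_cradle top 0.63 6664 [[204.8, 222.6], [53.4, 128.4], 88.7]
cooling_rack side 0.78 3818 [[321.5, 259.1], [102.8, 70.3], 76.0]
cooling_rack top 0.73 2966 [[342.5, 224.8], [54.4, 101.4], 86.2]
wide [ 0.4604 -0.1517  0.0555]
thin [ 0.4498 -0.0927  0.0393]
slv [ 0.4574 -0.2047  0.0526]
col [ 0.4584 -0.042   0.0468]
chock [ 0.6163 -0.0046 -0.0035]
cradle [ 0.4732  0.1827 -0.0008]
rack [ 0.4605 -0.1198 -0.0047]
jar [ 0.643  -0.1965  0.0042]
```

View pics/sc.png

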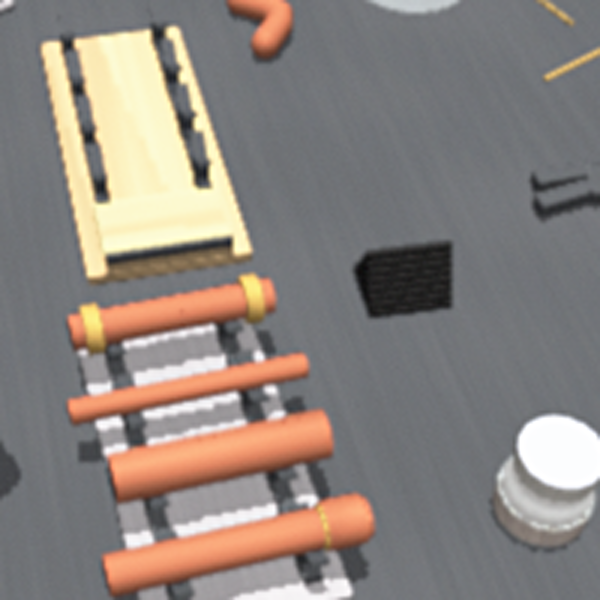

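View pics/tc.png

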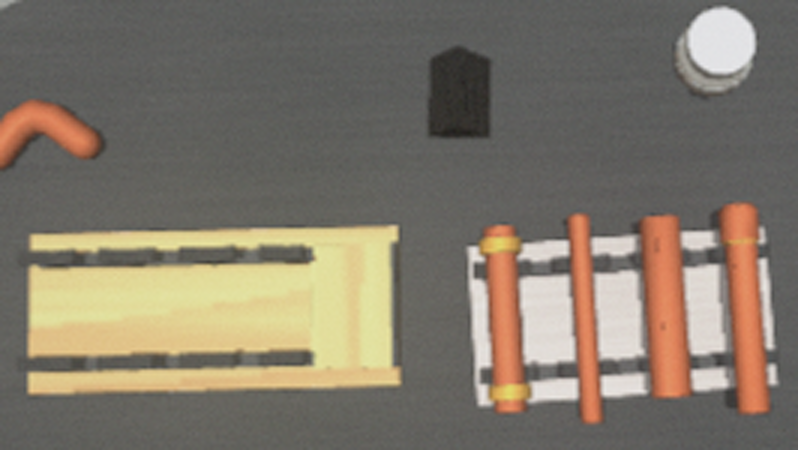

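The crops show the saddles of the cradle as dark pieces; the tubes' order is confirmed. I need the chock's resting side and precise poses.

```bash
cat > m.py <<'E'
from h import *
from scipy.optimize import minimize
ims={c:snapshot(c) for c in("side","top")}
for c in P:
    p=camera_params(c);R=cv2.Rodrigues(p["rvec"])[0];print(c,"cam at",(-R.T@p["tvec"]).round(3))
def ends(c,n,k=0):
    m=cut_out(c,n)[k]["pixels"]; ys,xs=np.nonzero(m); p=np.c_[xs,ys].astype(float); mu=p.mean(0)
    ax=np.linalg.svd(p-mu,full_matrices=False)[2][0]
    if (proj(c,[.5,0,.05])-proj(c,[.4,0,.05]))@ax<0: ax=-ax
    s=(p-mu)@ax; return mu+ax*(s.min()-.5),mu+ax*(s.max()+.5)
for n,k in[("collared_tube",0),("thin_tube",0),("wide_tube",None),("sleeved_tube",0)]:
    ks,kt=k,k
    if k is None:
        f=lambda c,q:min(range(len(cut_out(c,n))),key=lambda i:np.hypot(*(np.array(cut_out(c,n)[i]["rect"][:2])-q)))
        ks,kt=f("side",(284,238)),f("top",(351,196))
    a,b=ends("side",n,ks);e,g=ends("top",n,kt)
    A,B=tri(a,e),tri(b,g);d=B-A
    print(n,"ends",A.round(4),B.round(4),"mid",((A+B)/2).round(4),"len",np.linalg.norm(d).round(4),"yaw",np.degrees(np.arctan2(d[1],d[0])).round(2))
# chock hypotheses
mk={c:cut_out(c,"chock")[0]["pixels"] for c in P}
V=np.array([[x,y,z] for x in(-.028,.028) for y,z in((-.022,0),(.022,0),(0,.04))])
def Rx(a):return cv2.Rodrigues(np.array([a,0,0.]))[0]
def Ry(a):return cv2.Rodrigues(np.array([0,a,0.]))[0]
H={"foot":V,"side":V@Rx(np.pi-np.arctan2(40,22)).T,"end":V@Ry(np.pi/2).T}
H["side"]=V@Rx(-(np.pi-np.arctan2(40,22))).T
for n,W in H.items():
    W=W-[*W.mean(0)[:2],W[:,2].min()]; print(n,"heights",np.sort(W[:,2]).round(3))
    def cost(q,draw=False):
        c_,s_=np.cos(q[2]),np.sin(q[2]); X=W@np.array([[c_,s_,0],[-s_,c_,0],[0,0,1]])+[q[0],q[1],0]; tot=0
        for c in P:
            uv=np.array([proj(c,x) for x in X]); im=np.zeros((400,640),np.uint8)
            cv2.fillConvexPoly(im,cv2.convexHull((uv*16).round().astype(np.int32)),1,shift=4)
            tot+=(im.astype(bool)&mk[c]).sum()/(im.astype(bool)|mk[c]).sum()
        return -tot/2
    best=min((minimize(cost,[.625,-.01,y],method="Nelder-Mead",options=dict(initial_simplex=np.array([[.625,-.01,y],[.645,-.01,y],[.625,.01,y],[.625,-.01,y+.3]]))) for y in np.arange(0,6.2,.35)),key=lambda r:r.fun)
    print(n,best.fun.round(3),best.x[:2].round(4),np.degrees(best.x[2]).round(1))
# saddles
for c,(x0,y0,x1,y1) in(("top",(140,200,242,245)),("side",(262,100,325,172))):
    g=cv2.cvtColor(ims[c],cv2.COLOR_RGB2GRAY)[y0:y1,x0:x1]
    g=cv2.resize(g,None,fx=8,fy=8,interpolation=cv2.INTER_CUBIC)
    n,l,st,ce=cv2.connectedComponentsWithStats((g<100).astype(np.uint8))
    for i in range(1,n):
        if st[i,4]>600: print(c,st[i,4],(ce[i]/8+[x0,y0]-.44).round(1),(st[i,:4]/8).round(1)+[x0,y0,0,0])
E
python3 m.py
```

```text
side cam at [ 0.372 -0.502  0.592]
top cam at [ 0.414 -0.058  0.966]
collared_tube ends [ 0.3954 -0.0453  0.0497] [ 0.5206 -0.0408  0.0516] mid [ 0.458  -0.0431  0.0506] len 0.1252 yaw 2.04
thin_tube ends [ 0.386  -0.0994  0.0453] [ 0.5292 -0.0938  0.047 ] mid [ 0.4576 -0.0966  0.0461] len 0.1433 yaw 2.26
wide_tube ends [ 0.4013 -0.1528  0.0533] [ 0.5264 -0.1476  0.0516] mid [ 0.4639 -0.1502  0.0524] len 0.1252 yaw 2.38
sleeved_tube ends [ 0.3887 -0.2072  0.0506] [ 0.5325 -0.2015  0.0503] mid [ 0.4606 -0.2043  0.0504] len 0.1439 yaw 2.26
foot heights [0.   0.   0.   0.   0.04 0.04]
foot -0.91 [ 0.6189 -0.0121] 358.1
side heights [0.    0.    0.    0.    0.039 0.039]
side -0.909 [ 0.6191 -0.011 ] 178.7
end heights [0.    0.    0.    0.056 0.056 0.056]
end -0.636 [ 0.6151 -0.0201] 199.2
top 26206 [155.2 218.4] [140.  200.   50.1  45. ]
top 6050 [204.8 204.9] [193.8 202.6  23.    5.4]
top 4549 [229.5 204.6] [221.1 202.5  17.5   5.1]
top 4228 [229.5 239.2] [220.6 237.4  17.9   4.4]
top 4780 [204.2 239.7] [193.9 237.9  21.8   4.6]
top 5599 [179.1 240.3] [166.8 238.4  24.8   4.8]
side 2241 [302.4 111.3] [299.8 107.2   6.   12. ]
side 1501 [272.  113.8] [269.8 111.2   5.    6.9]
side 2575 [306.6 125.5] [304.1 120.1   5.4  13.2]
side 1601 [275.3 128.8] [273.6 125.2   4.4   9.4]
side 2933 [311.3 140.9] [308.6 133.9   5.9  15.2]
side 1754 [279.  144.2] [277.2 140.2   4.5   8.5]
side 2665 [316.2 156.5] [313.6 150.8   5.8  11.4]
side 2013 [283.  161.7] [281.  157.9   4.9   8.8]
```

Run:
```python
from h import *
o=[]
for c,(x,y) in(("top",(268,130)),("side",(365,174))):
    s=np.mean([snapshot(c) for _ in range(4)],0)[y:y+36,x:x+40]
    g=np.clip((s-5)*4,0,255).astype(np.uint8)
    o.append(cv2.resize(g,(400,360),interpolation=cv2.INTER_NEAREST))
cv2.imwrite("pics/ch.png",np.hstack(o)[:,:,::-1])
```

```text
(no output)
```

View pics/ch.png

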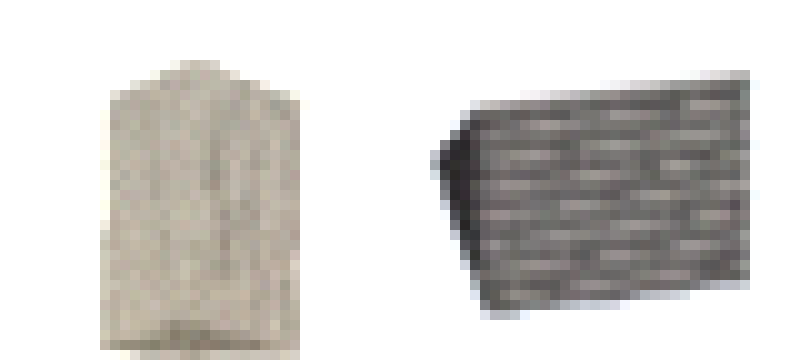

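Run:
```python
from h import *
for n,a,b in[("-27 x+",(311.3,140.9),(204.8,204.9)),("-27 x-",(279,144.2),(204.2,239.7)),("+27 x-",(275.3,128.8),(179.1,240.3)),("-81 x+",(316.2,156.5),(229.5,204.6)),("-81 x-",(283,161.7),(229.5,239.2))]:
    print(n,tri(a,b).round(4), plane("top",b,.038)[:2].round(4), plane("side",a,.038)[:2].round(4))
for z in(.01,.018):
    print(z,[plane("top",q,z)[:2].round(3).tolist() for q in[(145,198.3),(267.7,195.7),(268.3,248),(144.3,250.7)]])
print("rack",[plane("top",q,.01)[:2].round(3).tolist() for q in[(291,202),(390,195.5),(393.5,248),(294.5,255)]])
# side view checks of bay: corners in side crop/3
for q in[(96,278),(250,256),(42,45),(180,28)]:
    u=(q[0]/3+250,q[1]/3+100); print(u,[plane("side",u,z)[:2].round(3).tolist() for z in(0.,.01,.018)])
```

```text
-27 x+ [0.508  0.1612 0.0201] [0.5069 0.157 ] [0.5028 0.1405]
-27 x- [0.4361 0.1624 0.0224] [0.4361 0.1587] [0.4338 0.1442]
+27 x- [0.4361 0.2132 0.0249] [0.4364 0.2094] [0.4337 0.1967]
-81 x+ [0.5075 0.11   0.0196] [0.506  0.1067] [0.5027 0.0904]
-81 x- [0.436  0.1113 0.0173] [0.4356 0.1076] [0.4335 0.0892]
0.01 [[0.527, 0.289], [0.525, 0.031], [0.416, 0.032], [0.418, 0.29]]
0.018 [[0.526, 0.286], [0.524, 0.03], [0.416, 0.031], [0.418, 0.287]]
rack [[0.511, -0.018], [0.518, -0.227], [0.408, -0.229], [0.399, -0.022]]
(282.0, 192.66666666666669) [[0.421, 0.04], [0.421, 0.031], [0.42, 0.024]]
(333.3333333333333, 185.33333333333331) [[0.528, 0.039], [0.525, 0.029], [0.523, 0.022]]
(264.0, 115.0) [[0.419, 0.303], [0.418, 0.289], [0.417, 0.278]]
(310.0, 109.33333333333333) [[0.533, 0.302], [0.53, 0.289], [0.528, 0.278]]
```

```bash
cat > go.py <<'E'
# usage: go.py x y z yaw ... ; prints shifts/turns for a chain of poses (tool down)
import sys; from plant import get_obs; import numpy as np
from scipy.spatial.transform import Rotation as R
o=get_obs(); p=np.array(o["tool_pos"]); r=R.from_euler("xyz",o["orientation"],degrees=True)
print("t",round(o["clock"],2),p.round(4),np.round(o["orientation"],2),"open",round(o["opening"],4),"gf",round(o["gripper_force"],1),"F",np.round(o["force"],1))
a=np.array(sys.argv[1:],float).reshape(-1,4)
for q in a:
    t=R.from_euler("xyz",[180,0,q[3]],degrees=True)
    print((r.inv().apply(q[:3]-p)/.3).round(4),((r.inv()*t).as_rotvec()/np.pi).round(4),"rows",round(max(np.linalg.norm(q[:3]-p)/.0417,np.degrees((r.inv()*t).magnitude())/7.16),1))
    p,r=q[:3],t
E
python3 go.py .29 -.44 .18 -177.8  .38 -.23 .16 -177.8  .458 -.043 .13 -177.8  .458 -.043 .028 -177.8
```

```text
t 4.0 [ 0.2058 -0.6429  0.2028] [ 180.     -0.   -162.25] open 0.0878 gf 0.0 F [-0.3 -0.1  0.1]
[-0.4736  0.5584  0.0762] [ 0.     -0.      0.0864] rows 5.3
[-0.3267  0.688   0.0667] [0. 0. 0.] rows 5.5
[-0.2837  0.6129  0.1   ] [0. 0. 0.] rows 4.9
[ 0.   -0.    0.34] [0. 0. 0.] rows 2.4
```

```bash
python3 -m inch '-.4736 .5584 .0762 0 0 .0864;-.4736 .5584 .0762 0 0 .0864;-.4736 .5584 .0762 0 0 .0864;-.4736 .5584 .0762 0 0 .0864;-.4736 .5584 .0762 0 0 .0864;-.4736 .5584 .0762 0 0 .0864;-.4736 .5584 .0762 0 0 .0864;-.4736 .5584 .0762 0 0 .0864' .18
python3 -m inch '-.3267 .688 .0667 0 0 0;-.3267 .688 .0667 0 0 0;-.3267 .688 .0667 0 0 0;-.3267 .688 .0667 0 0 0;-.3267 .688 .0667 0 0 0;-.3267 .688 .0667 0 0 0;-.3267 .688 .0667 0 0 0'
python3 -m inch '-.2837 .6129 .1 0 0 0;-.2837 .6129 .1 0 0 0;-.2837 .6129 .1 0 0 0;-.2837 .6129 .1 0 0 0;-.2837 .6129 .1 0 0 0;-.2837 .6129 .1 0 0 0;-.2837 .6129 .1 0 0 0;-.2837 .6129 .1 0 0 0;-.2837 .6129 .1 0 0 0'
python3 go.py .458 -.043 .05 -177.8 .458 -.043 .028 -177.8
```

```text
clock: 4.67
tool_pos: [0.2907, -0.4396, 0.1807]
orientation: [-179.9, 0.0, -177.7]
force: [0.2, 0.1, -0.3]
opening: 0.0402
gripper_force: 0.0
clock: 5.25
tool_pos: [0.3816, -0.2282, 0.1601]
orientation: [180.0, 0.0, -177.7]
force: [-0.2, -0.4, 0.1]
opening: 0.0357
gripper_force: 0.0
clock: 6.0
tool_pos: [0.4579, -0.0443, 0.13]
orientation: [-180.0, -0.0, -177.9]
force: [-0.8, -0.2, -0.3]
opening: 0.0356
gripper_force: 0.0
t 6.0 [ 0.4579 -0.0443  0.13  ] [-1.7999e+02 -2.0000e-02 -1.7789e+02] open 0.0356 gf 0.0 F [-0.8 -0.2 -0.3]
[-0.0005  0.0043  0.2667] [-0.0001 -0.0001 -0.0005] rows 1.9
[ 0.     -0.      0.0733] [0. 0. 0.] rows 0.5
```

```bash
python3 -m inch '0 .004 .1 0 0 0;0 .004 .2 0 0 0;0 .004 .267 0 0 0;0 .004 .31 0 0 0;0 .004 .34 0 0 0;0 .004 .34 0 0 0'
python3 -m inch '0 0 0 0 0 0;0 0 0 0 0 0;0 0 0 0 0 0;0 0 0 0 0 0;0 0 0 0 0 0' 1
```

```text
clock: 6.5
tool_pos: [0.4568, -0.0432, 0.0267]
orientation: [-180.0, -0.1, -177.9]
force: [-0.4, 0.1, -0.7]
opening: 0.0359
gripper_force: 0.0
clock: 6.92
tool_pos: [0.4586, -0.0416, 0.0287]
orientation: [180.0, 0.1, -177.8]
force: [0.7, -0.5, 1.8]
opening: 0.0154
gripper_force: 25.3
```

```bash
python3 -m inch '0 0 0 0 0 0;0 0 0 0 0 0;0 0 -.08 0 0 0;0 0 -.16 0 0 0;0 0 -.24 0 0 0;0 0 -.24 0 0 0'
python3 - <<'E'
from h import *
s=snapshot("side")[120:320,230:450];cv2.imwrite("pics/g1.png",cv2.resize(s,None,fx=3,fy=3,interpolation=2)[:,:,::-1])
E
```

```text
clock: 7.42
tool_pos: [0.4604, -0.0413, 0.104]
orientation: [179.9, 0.4, -177.7]
force: [0.9, -0.4, -1.2]
opening: 0.0158
gripper_force: 24.3
```

View pics/g1.png

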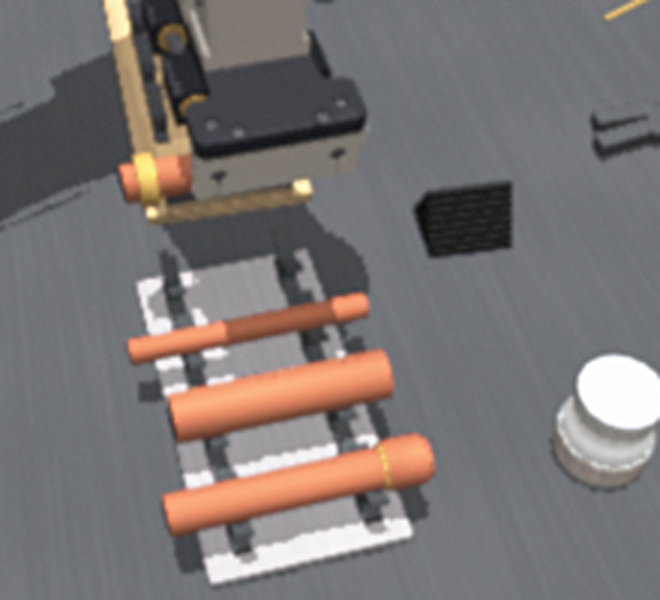

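Picture: the collared tube is held level at (160,175), out of the rack, the other three undisturbed. On to saddle y=+81.

```bash
python3 go.py .4727 .20 .12 179.5 .4727 .264 .08 179.5 .4727 .264 .030 179.5
```

```text
t 7.47 [ 0.4594 -0.0412  0.102 ] [ 179.93    0.25 -177.78] open 0.0159 gf 24.3 F [-0.1  0.9 -1.8]
[-0.0757  0.8019 -0.0587] [0.0004 0.0014 0.0151] rows 5.8
[0.0019 0.2133 0.1333] [0. 0. 0.] rows 1.8
[ 0.     -0.      0.1667] [0. 0. 0.] rows 1.2
```

```bash
python3 -m inch '-.0757 .8019 -.0587 0 0 .0151;-.0757 .8019 -.0587 0 0 .0151;-.0757 .8019 -.0587 0 0 .0151;-.0757 .8019 -.0587 0 0 .0151;-.0757 .8019 -.0587 0 0 .0151;-.0757 .8019 -.0587 0 0 .0151;-.0757 .8019 -.0587 0 0 .0151;-.0757 .8019 -.0587 0 0 .0151'
python3 -m inch '.002 .107 .06 0 0 0;.002 .2133 .1333 0 0 0;.002 .2133 .1333 0 0 0;.002 .2133 .1333 0 0 0;.002 .2133 .1333 0 0 0'
python3 go.py .4727 .264 .030 179.5
python3 - <<'E'
from h import *
o=get_obs();p=np.array(o["tool_pos"])
for c in P:
    snapshot(c)
    d=landmark_of(c,"collared_tube")[:1];print(c,d, proj(c,p+[0,0,.019]).round(1))
d=cut_out("top","collared_tube")
if d:
    ys,xs=np.nonzero(d[0]["pixels"]);print(d[0]["p"],d[0]["rect"],plane("top",(xs[ys.argmin()],ys.min()-.5),.1),plane("top",(xs[ys.argmax()],ys.max()+.5),.1))
E
```

```text
clock: 8.13
tool_pos: [0.4708, 0.201, 0.1164]
orientation: [-179.9, -0.1, 179.6]
force: [-0.5, -1.0, -1.1]
opening: 0.0006
gripper_force: 0.0
clock: 8.55
tool_pos: [0.4709, 0.2622, 0.0769]
orientation: [-179.9, -0.1, 179.5]
force: [-0.2, -0.6, -1.0]
opening: 0.0003
gripper_force: 0.0
t 8.55 [0.4709 0.2622 0.0769] [-1.7991e+02 -8.0000e-02  1.7946e+02] open 0.0003 gf 0.0 F [-0.2 -0.6 -1. ]
[-0.006   0.0064  0.1564] [-0.0005 -0.0004 -0.0002] rows 1.1
side [{'uv': [280.0, 208.8], 'p': 0.77}] [285.7  87.3]
top [{'uv': [292.1, 247.5], 'p': 0.69}] [142.4 222.5]
0.79 [271.9, 221.8, 37.9, 54.0] [ 0.46724839 -0.04715127  0.1       ] [0.36355123 0.00832361 0.1       ]
```

The tube slipped out of the grip in transit; looking at where it lies.

Run:
```python
from h import *
print(plane("side",(270,180),.12),plane("side",(270,180),.10))
s=snapshot("side")[160:320,230:430];t=snapshot("top")[180:300,270:420]
cv2.imwrite("pics/d1.png",np.hstack([cv2.resize(s,(400,320),interpolation=2),cv2.resize(t,(400,320),interpolation=2)])[:,:,::-1])
print(cut_out("side","collared_tube")[0]["rect"])
```

```text
[ 0.39642968 -0.03751046  0.12      ] [ 0.39746453 -0.0177962   0.1       ]
[249.0, 194.0, 63.4, 25.3]
```

View pics/d1.png

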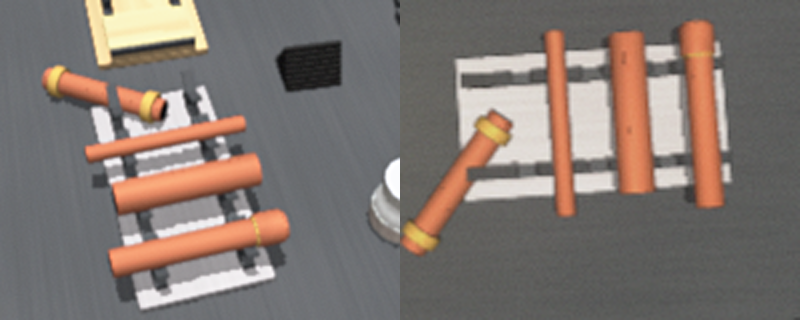

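The collared tube lies slanting, from the rack's left rear V-piece (left in both crops) down to the bench. The 15 mm opening on a 22 mm tube was suspicious; I'll test grips at two heights on the sleeved tube, in place.

```bash
python3 go.py .4727 .10 .14 -177.8 .461 -.10 .14 -177.8 .461 -.204 .10 -177.8 .461 -.204 .028 -177.8
```

```text
t 8.95 [0.4716 0.2632 0.0781] [1.7996e+02 3.0000e-02 1.7945e+02] open 0.0008 gf 0.0 F [-0.1  0.6 -0.4]
[-0.0089 -0.5438 -0.2067] [ 0.0002  0.0002 -0.0153] rows 4.2
[ 0.0646 -0.6647 -0.    ] [0. 0. 0.] rows 4.8
[ 0.0133 -0.3464  0.1333] [0. 0. 0.] rows 2.7
[ 0.   -0.    0.24] [0. 0. 0.] rows 1.7
```

```bash
python3 -m inch '0 -.1 -.12 0 0 0;0 -.2 -.2 0 0 -.0153;0 -.3 -.2067 0 0 -.0153;-.009 -.5438 -.2067 0 0 -.0153;-.009 -.5438 -.2067 0 0 -.0153;-.009 -.5438 -.2067 0 0 -.0153;-.009 -.5438 -.2067 0 0 -.0153' .25
python3 -m inch '.0646 -.6647 0 0 0 0;.0646 -.6647 0 0 0 0;.0646 -.6647 0 0 0 0;.0646 -.6647 0 0 0 0;.0646 -.6647 0 0 0 0;.0646 -.6647 0 0 0 0;.0646 -.6647 0 0 0 0'
python3 -m inch '.0133 -.3464 .1333 0 0 0;.0133 -.3464 .1333 0 0 0;.0133 -.3464 .1333 0 0 0;.0133 -.3464 .1333 0 0 0;.0133 -.3464 .1333 0 0 0;.0133 -.3464 .1333 0 0 0'
python3 go.py .461 -.204 .028 -177.8
```

```text
clock: 9.53
tool_pos: [0.4726, 0.0988, 0.1401]
orientation: [180.0, 0.0, -177.9]
force: [0.3, 1.6, 0.3]
opening: 0.0322
gripper_force: 0.0
clock: 10.12
tool_pos: [0.4612, -0.1006, 0.1396]
orientation: [180.0, 0.0, -177.9]
force: [0.3, 0.4, -0.5]
opening: 0.033
gripper_force: 0.0
clock: 10.62
tool_pos: [0.4618, -0.2026, 0.0997]
orientation: [-180.0, 0.0, -177.7]
force: [-0.6, -0.1, 0.5]
opening: 0.0327
gripper_force: 0.0
t 10.62 [ 0.4618 -0.2026  0.0997] [-180.      0.   -177.72] open 0.0327 gf 0.0 F [-0.6 -0.1  0.5]
[ 0.0028 -0.0045  0.2389] [-0.      0.      0.0005] rows 1.7
```

```bash
python3 -m inch '0 -.004 .1 0 0 0;0 -.004 .18 0 0 0;0 -.004 .239 0 0 0;0 -.004 .239 0 0 0;0 -.004 .239 0 0 0'
python3 -m inch '0 0 0 0 0 0;0 0 0 0 0 0' 1
python3 -m inch '0 0 0 0 0 0;0 0 0 0 0 0'
python3 -m inch '0 0 0 0 0 0;0 0 0 0 0 0;0 0 0 0 0 0'
```

```text
clock: 11.03
tool_pos: [0.4614, -0.2037, 0.0281]
orientation: [-180.0, -0.1, -177.6]
force: [-0.5, -0.1, -0.2]
opening: 0.0329
gripper_force: 0.0
clock: 11.2
tool_pos: [0.4627, -0.2044, 0.0295]
orientation: [-180.0, 0.2, -177.7]
force: [-0.1, -0.0, 0.9]
opening: 0.0245
gripper_force: 0.0
clock: 11.37
tool_pos: [0.4624, -0.2044, 0.0294]
orientation: [180.0, 0.2, -177.8]
force: [-0.6, 6.6, 7.4]
opening: 0.015
gripper_force: 25.8
clock: 11.62
tool_pos: [0.4624, -0.2044, 0.0295]
orientation: [180.0, 0.2, -177.8]
force: [-1.5, 7.3, 8.9]
opening: 0.0147
gripper_force: 25.9
```

```bash
python3 -m inch '0 0 0 0 0 0;0 0 0 0 0 0;0 0 0 0 0 0' .25
python3 -m inch '0 0 .01 0 0 0;0 0 .02 0 0 0;0 0 .03 0 0 0;0 0 .03 0 0 0'
python3 -m inch '0 0 0 0 0 0;0 0 0 0 0 0;0 0 0 0 0 0;0 0 0 0 0 0;0 0 0 0 0 0' 1
```

```text
clock: 11.87
tool_pos: [0.4615, -0.205, 0.0286]
orientation: [-180.0, 0.1, -177.8]
force: [-0.8, -0.6, -0.2]
opening: 0.0294
gripper_force: 0.0
clock: 12.2
tool_pos: [0.4604, -0.2049, 0.018]
orientation: [180.0, -0.1, -177.8]
force: [-0.4, 0.3, -0.1]
opening: 0.0328
gripper_force: 0.0
clock: 12.62
tool_pos: [0.4611, -0.2041, 0.019]
orientation: [179.9, 0.0, -177.8]
force: [-1.2, 8.4, 2.6]
opening: 0.0214
gripper_force: 30.0
```

Run:
```python
from h import *
o=get_obs();print(o["opening"],o["force"],o["tool_pos"],o["clock"])
s=snapshot("side")[170:350,240:440];t=snapshot("top")[170:290,280:430]
cv2.imwrite("pics/g2.png",np.hstack([cv2.resize(s,(400,360),interpolation=2),cv2.resize(t,(400,360),interpolation=2)])[:,:,::-1])
```

```text
0.021372764411565066 [-1.23107849  8.42305391  2.64810677] [ 0.46107221 -0.20407131  0.01899457] 12.6167
```

View pics/g2.png

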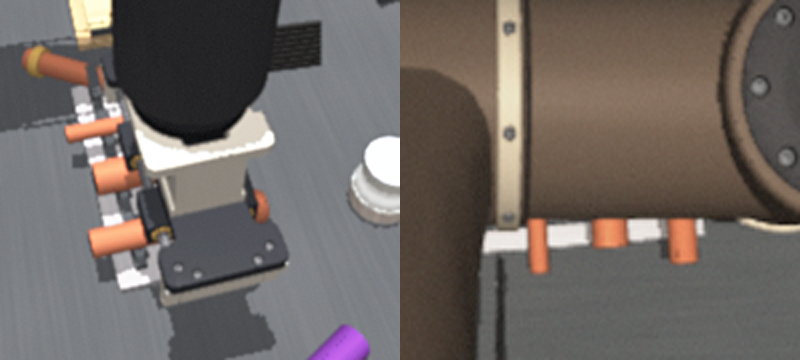

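Now the opening reads 21.4 mm at full force: a sound grip with the TCP 28 mm below the axis (the sleeved tube is held). It goes to saddle −81.

```bash
python3 go.py .461 -.204 .12 -177.8 .4715 0 .12 179.5 .4717 .103 .12 179.5  .4717 .103 .02 179.5; python3 -m inch '0 0 -.05 0 0 0;0 0 -.11 0 0 0;0 0 -.17 0 0 0;0 0 -.23 0 0 0;0 0 -.29 0 0 0;0 0 -.33 0 0 0;0 0 -.34 0 0 0;0 0 -.34 0 0 0'
```

```text
t 12.72 [ 0.461  -0.2041  0.019 ] [ 179.94   -0.   -177.78] open 0.0212 gf 30.0 F [-0.3  7.5  3.1]
[ 1.000e-04  6.000e-04 -3.368e-01] [ 0.0003 -0.      0.0001] rows 2.4
[-0.0611  0.6782  0.    ] [-0.    -0.     0.015] rows 4.9
[0.0023 0.3433 0.    ] [0. 0. 0.] rows 2.5
[ 0.     -0.      0.3333] [0. 0. 0.] rows 2.4
clock: 13.38
tool_pos: [0.4616, -0.2049, 0.1216]
orientation: [-180.0, 0.1, -177.8]
force: [0.4, -0.1, -1.2]
opening: 0.0207
gripper_force: 30.0
```

```bash
python3 -m inch '-.003 .05 0 0 0 0;-.01 .12 0 0 0 0;-.018 .2 0 0 0 .004;-.026 .29 0 0 0 .008;-.034 .38 0 0 0 .012;-.042 .47 0 0 0 .015;-.05 .55 0 0 0 .015;-.057 .62 0 0 0 .015;-.061 .67 0 0 0 .015;-.061 .68 0 0 0 .015'
python3 -m inch '0 .06 0 0 0 0;0 .13 0 0 0 0;0 .2 0 0 0 0;.001 .27 0 0 0 0;.002 .32 0 0 0 0;.002 .343 0 0 0 0;.002 .343 0 0 0 0;.002 .343 0 0 0 0'
python3 go.py .4717 .103 .02 179.5
```

```text
clock: 14.22
tool_pos: [0.4711, 0.0014, 0.1197]
orientation: [-180.0, -0.1, 179.6]
force: [-0.2, 0.1, -0.6]
opening: 0.021
gripper_force: 30.0
clock: 14.88
tool_pos: [0.4712, 0.102, 0.1202]
orientation: [-180.0, -0.1, 179.6]
force: [-0.7, -0.3, -1.7]
opening: 0.0212
gripper_force: 30.0
t 14.88 [0.4712 0.102  0.1202] [-1.7995e+02 -8.0000e-02  1.7956e+02] open 0.0212 gf 30.0 F [-0.7 -0.3 -1.7]
[-0.002   0.0036  0.334 ] [-0.0003 -0.0004  0.0003] rows 2.4
```

```bash
python3 -m inch '-.002 .0036 .06 0 0 0;-.002 .0036 .12 0 0 0;-.002 .0036 .18 0 0 0;-.002 .0036 .24 0 0 0;-.002 .0036 .28 0 0 0;-.002 .0036 .305 0 0 0;-.002 .0036 .315 0 0 0;-.002 .0036 .315 0 0 0'
python3 -m inch '0 0 .006 0 0 0;0 0 .012 0 0 0;0 0 .012 0 0 0'
```

```text
clock: 15.55
tool_pos: [0.4721, 0.1028, 0.026]
orientation: [-180.0, -0.1, 179.5]
force: [0.2, 0.3, -1.0]
opening: 0.0213
gripper_force: 30.0
clock: 15.8
tool_pos: [0.4726, 0.1038, 0.0232]
orientation: [180.0, 0.0, 179.5]
force: [-0.6, -0.7, -1.1]
opening: 0.0214
gripper_force: 30.0
```

```bash
python3 -m inch '0 0 .004 0 0 0;0 0 .008 0 0 0;0 0 .008 0 0 0'
python3 -m inch '0 0 .003 0 0 0;0 0 .003 0 0 0;0 0 .003 0 0 0'
```

```text
clock: 16.05
tool_pos: [0.4723, 0.1037, 0.0204]
orientation: [180.0, 0.0, 179.5]
force: [-0.2, 0.5, -1.8]
opening: 0.0207
gripper_force: 30.0
clock: 16.3
tool_pos: [0.4724, 0.1037, 0.0196]
orientation: [180.0, 0.0, 179.5]
force: [0.1, 0.2, -0.6]
opening: 0.0212
gripper_force: 30.0
```

```bash
python3 -m inch '0 0 0 0 0 0;0 0 0 0 0 0;0 0 0 0 0 0;0 0 0 0 0 0' .25
python3 -m inch '0 0 -.05 0 0 0;0 0 -.12 0 0 0;0 0 -.2 0 0 0;0 0 -.28 0 0 0;0 0 -.34 0 0 0;0 0 -.34 0 0 0' 
python3 go.py .472 0 .12 -177.8 .464 -.149 .12 -177.8 .464 -.149 .022 -177.8
```

```text
clock: 16.63
tool_pos: [0.4725, 0.1037, 0.0196]
orientation: [180.0, 0.0, 179.5]
force: [0.4, -0.2, 0.2]
opening: 0.0324
gripper_force: 0.0
clock: 17.13
tool_pos: [0.4746, 0.1047, 0.1254]
orientation: [179.8, 0.3, 179.6]
force: [0.6, -0.0, 0.4]
opening: 0.0328
gripper_force: 0.0
t 17.13 [0.4746 0.1047 0.1254] [179.83   0.33 179.57] open 0.0328 gf 0.0 F [ 0.6 -0.   0.4]
[ 0.006  -0.3491  0.0171] [ 0.0009  0.0019 -0.0146] rows 2.5
[ 0.0457 -0.4953 -0.    ] [0. 0. 0.] rows 3.6
[ 0.     -0.      0.3267] [0. 0. 0.] rows 2.4
```

```bash
python3 -m inch '0 -.12 .017 0 0 -.01;.003 -.24 .017 0 0 -.0146;.006 -.3491 .017 0 0 -.0146;.006 -.3491 .017 0 0 -.0146;.006 -.3491 .017 0 0 -.0146' .14
python3 -m inch '.0457 -.4953 0 0 0 0;.0457 -.4953 0 0 0 0;.0457 -.4953 0 0 0 0;.0457 -.4953 0 0 0 0;.0457 -.4953 0 0 0 0;.0457 -.4953 0 0 0 0;.0457 -.4953 0 0 0 0'
python3 - <<'E'
from h import *
t=snapshot("top")[180:290,135:415]
cv2.imwrite("pics/p1.png",cv2.resize(t,None,fx=2.8,fy=2.8,interpolation=2)[:,:,::-1])
for c in P:
    snapshot(c) if c=="side" else 0
    for n in("sleeved_tube",):
        for d in cut_out(c,n)[:2]:
            ys,xs=np.nonzero(d["pixels"]); i,j=ys.argmin(),ys.argmax()
            print(c,n,d["p"],d["rect"],plane(c,(xs[i],ys[i]-.5),.047),plane(c,(xs[j],ys[j]+.5),.047))
E
python3 go.py .464 -.149 .022 -177.8
```

```text
clock: 17.55
tool_pos: [0.4692, -0.0025, 0.1161]
orientation: [-180.0, -0.0, -178.0]
force: [0.5, 0.7, -0.1]
opening: 0.0373
gripper_force: 0.0
clock: 18.13
tool_pos: [0.4618, -0.1495, 0.1162]
orientation: [180.0, -0.0, -177.8]
force: [-0.3, 0.0, -0.7]
opening: 0.0375
gripper_force: 0.0
t 18.33 [ 0.4619 -0.149   0.1165] [ 1.8000e+02  1.0000e-02 -1.7774e+02] open 0.0375 gf 0.0 F [ 0.3  0.6 -0.5]
[-6.900e-03 -2.000e-04  3.149e-01] [0.     0.0001 0.0003] rows 2.3
```

View pics/p1.png

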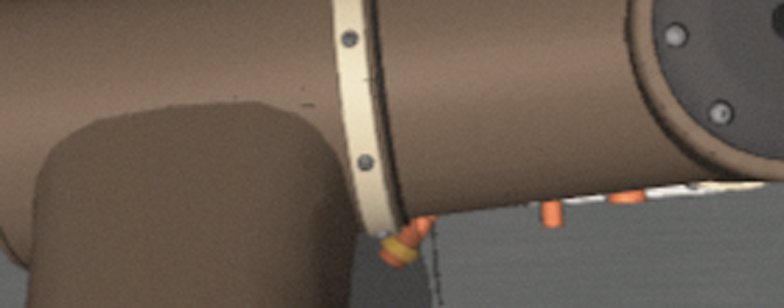

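The arm hides the cradle here; I will look once it is clear. Grasping the wide tube.

```bash
python3 -m inch '-.007 0 .1 0 0 0;-.007 0 .2 0 0 0;-.007 0 .26 0 0 0;-.007 0 .3 0 0 0;-.007 0 .315 0 0 0;-.007 0 .315 0 0 0'
python3 -m inch '0 0 0 0 0 0;0 0 0 0 0 0;0 0 0 0 0 0;0 0 0 0 0 0' 1
```

```text
clock: 18.83
tool_pos: [0.4631, -0.1494, 0.021]
orientation: [-180.0, -0.1, -177.8]
force: [-0.4, -0.0, -0.0]
opening: 0.0378
gripper_force: 0.0
clock: 19.17
tool_pos: [0.4646, -0.1497, 0.0229]
orientation: [180.0, 0.1, -177.8]
force: [-0.1, 3.3, 4.3]
opening: 0.0273
gripper_force: 30.0
```

```bash
python3 -m inch '0 0 -.05 0 0 0;0 0 -.11 0 0 0;0 0 -.17 0 0 0;0 0 -.23 0 0 0;0 0 -.29 0 0 0;0 0 -.33 0 0 0;0 0 -.34 0 0 0;0 0 -.34 0 0 0'
python3 go.py .468 0 .12 -179 .472 .157 .12 179.5
```

```text
clock: 19.83
tool_pos: [0.4641, -0.15, 0.1248]
orientation: [180.0, 0.1, -177.8]
force: [-0.1, -0.3, -2.1]
opening: 0.0273
gripper_force: 30.0
t 19.83 [ 0.4641 -0.15    0.1248] [ 1.7999e+02  1.3000e-01 -1.7785e+02] open 0.0273 gf 30.0 F [-0.1 -0.3 -2.1]
[-0.0317  0.4993  0.0163] [0.0001 0.0007 0.0064] rows 3.6
[-0.0225  0.523   0.    ] [-0.     -0.      0.0083] rows 3.8
```

```bash
python3 -m inch '-.003 .05 .008 0 0 0;-.008 .12 .016 0 0 .001;-.013 .2 .016 0 0 .003;-.02 .29 .016 0 0 .005;-.025 .38 .016 0 0 .0064;-.03 .46 .016 0 0 .0064;-.0317 .4993 .016 0 0 .0064;-.0317 .4993 .016 0 0 .0064'
python3 -m inch '-.003 .06 0 0 0 .001;-.007 .14 0 0 0 .003;-.012 .23 0 0 0 .005;-.017 .32 0 0 0 .0083;-.02 .41 0 0 0 .0083;-.022 .48 0 0 0 .0083;-.0225 .523 0 0 0 .0083;-.0225 .523 0 0 0 .0083;-.0225 .523 0 0 0 .0083'
python3 go.py .472 .157 .024 179.5
```

```text
clock: 20.5
tool_pos: [0.4671, 0.0018, 0.1181]
orientation: [-180.0, -0.1, -178.9]
force: [-0.3, -0.3, -1.5]
opening: 0.0273
gripper_force: 30.0
clock: 21.25
tool_pos: [0.471, 0.1566, 0.1183]
orientation: [-179.9, -0.1, 179.6]
force: [0.3, 0.0, -1.9]
opening: 0.0273
gripper_force: 30.0
t 21.25 [0.471  0.1566 0.1183] [-1.7994e+02 -8.0000e-02  1.7956e+02] open 0.0273 gf 30.0 F [ 0.3  0.  -1.9]
[-0.0038  0.0016  0.3143] [-0.0003 -0.0005  0.0003] rows 2.3
```

```bash
python3 -m inch '-.0038 .0016 .06 0 0 0;-.0038 .0016 .12 0 0 0;-.0038 .0016 .18 0 0 0;-.0038 .0016 .24 0 0 0;-.0038 .0016 .28 0 0 0;-.0038 .0016 .3 0 0 0;-.0038 .0016 .308 0 0 0;-.0038 .0016 .314 0 0 0;-.0038 .0016 .314 0 0 0'
python3 -m inch '0 0 .004 0 0 0;0 0 .004 0 0 0'
```

```text
clock: 22.0
tool_pos: [0.473, 0.1573, 0.0252]
orientation: [180.0, 0.0, 179.5]
force: [0.0, -0.3, -1.0]
opening: 0.0268
gripper_force: 30.0
clock: 22.17
tool_pos: [0.473, 0.1577, 0.0243]
orientation: [180.0, 0.1, 179.5]
force: [-0.1, 0.1, -1.6]
opening: 0.0272
gripper_force: 30.0
```

```bash
python3 -m inch '0 0 .004 0 0 0;0 0 .004 0 0 0' 
python3 -m inch '0 0 0 0 0 0;0 0 0 0 0 0;0 0 0 0 0 0;0 0 0 0 0 0' .18
python3 -m inch '0 0 -.05 0 0 0;0 0 -.12 0 0 0;0 0 -.22 0 0 0;0 0 -.34 0 0 0;0 .15 -.4 0 0 0;0 .28 -.4 0 0 0;0 .42 -.4 0 0 0;0 .56 -.4 0 0 0;0 .56 -.4 0 0 0;0 .56 -.4 0 0 0'
cat > look.py <<'E'
import sys
from h import *
name=sys.argv[1]
for c in P:
    im=snapshot(c)
    cv2.imwrite(f"pics/{name}_{c}.png",im[...,::-1])
s=cv2.imread(f"pics/{name}_side.png")[100:320,230:430];t=cv2.imread(f"pics/{name}_top.png")[170:300,130:420]
s=cv2.resize(s,(400,440),interpolation=2);t=cv2.resize(t,(400,180),interpolation=2)
t=cv2.resize(cv2.imread(f"pics/{name}_top.png")[185:285,135:405],(800,296),interpolation=2)
s=cv2.resize(cv2.imread(f"pics/{name}_side.png")[100:250,240:450],(420,300),interpolation=2)
cv2.imwrite(f"pics/{name}.png",np.vstack([t,np.hstack([s,np.zeros((300,380,3),np.uint8)])]))
E
python3 look.py p2
python3 - <<'E'
from h import *
def ends(c,n):
    m=cut_out(c,n)[0]["pixels"]; ys,xs=np.nonzero(m); p=np.c_[xs,ys].astype(float); mu=p.mean(0)
    ax=np.linalg.svd(p-mu,full_matrices=False)[2][0]
    if (proj(c,[.5,0,.05])-proj(c,[.4,0,.05]))@ax<0: ax=-ax
    s=(p-mu)@ax; return mu+ax*(s.min()+.5),mu+ax*(s.max()-.5)
for n in("collared_tube","sleeved_tube","thin_tube"):
    (a,b),(e,g)=ends("side",n),ends("top",n); A,B=tri(a,e),tri(b,g);d=B-A
    print(n,A.round(4),B.round(4),((A+B)/2).round(4),"len",np.linalg.norm(d).round(4),"yaw",np.degrees(np.arctan2(d[1],d[0])).round(1),"tilt",np.degrees(np.arcsin(d[2]/np.linalg.norm(d))).round(1),a,b,e,g)
E
```

```text
clock: 22.33
tool_pos: [0.4732, 0.158, 0.0233]
orientation: [179.9, 0.1, 179.5]
force: [-1.4, -0.8, 3.9]
opening: 0.0272
gripper_force: 30.0
clock: 22.67
tool_pos: [0.4727, 0.1575, 0.0226]
orientation: [180.0, 0.0, 179.5]
force: [0.3, -0.4, -0.0]
opening: 0.0361
gripper_force: 0.0
clock: 23.5
tool_pos: [0.4738, 0.3277, 0.1418]
orientation: [-180.0, -0.0, 179.7]
force: [-0.8, -0.5, -0.8]
opening: 0.0358
gripper_force: 0.0
collared_tube [0.3631 0.0201 0.0195] [ 0.4647 -0.0525  0.0296] [ 0.4139 -0.0162  0.0245] len 0.1253 yaw -35.5 tilt 4.6 [252.1994857  198.16748153] [312.82992566 214.72481854] [274.22024091 272.90215118] [308.08752357 222.98512991]
sleeved_tube [0.4034 0.1035 0.0518] [0.5412 0.1036 0.049 ] [0.4723 0.1035 0.0504] len 0.1378 yaw 0.1 tilt -1.2 [265.64235087 154.10423097] [332.70873212 145.69615643] [230.5510307  254.51444599] [229.87158094 186.48133337]
thin_tube [ 0.3897 -0.0992  0.0463] [ 0.5258 -0.0943  0.0466] [ 0.4578 -0.0968  0.0465] len 0.1362 yaw 2.1 tilt 0.1 [274.23832015 236.65871725] [351.29548291 221.04107547] [332.46858178 258.67317201] [327.83799807 191.44346578]
```

View pics/p2.png

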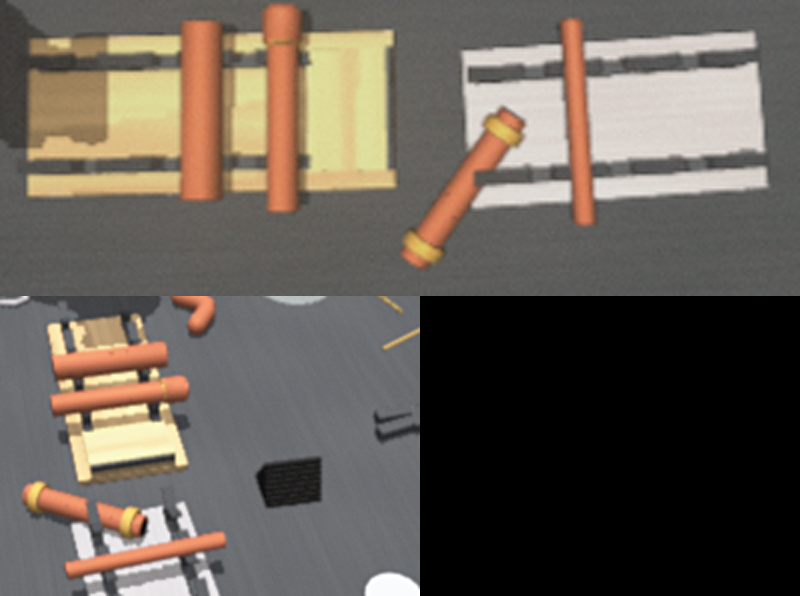

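Picture: the wide tube and the sleeved tube lie properly across the cradle's saddles −27 and −81 (top crop columns 200 and 283). The thin tube is still on the rack, and the collared tube leans left of it against a V-piece. The grip depth does not match the stated TCP, so I'll check where the finger tips really are.

Run:
```python
from h import *
im=cv2.imread("pics/p2_side.png")
p=[.4738,.3277,.1418]; q=proj("side",p);print(q,[proj("side",np.add(p,[0,0,d])).round(1) for d in(.017,.066)])
x,y=int(q[0])-60,max(0,int(q[1])-60)
c=cv2.resize(im[y:y+100,x:x+120],None,fx=5,fy=5,interpolation=2)
for d,col in((0,(0,0,255)),(.017,(0,255,0))):
    u=(proj("side",np.add(p,[0,0,d]))-[x,y])*5; cv2.circle(c,(int(u[0]),int(u[1])),4,col,-1)
cv2.imwrite("pics/tip.png",c)
```

```text
[281.04164993  52.79265322] [array([280.5,  45.5]), array([279. ,  23.2])]
```

View pics/tip.png

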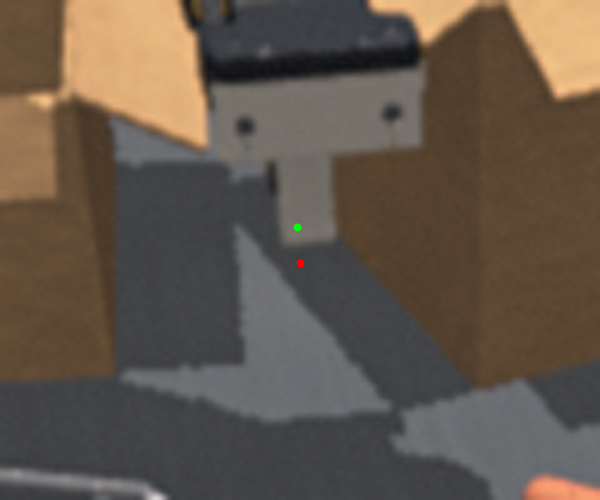

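Run:
```python
from h import *
q=np.array([281.04,52.79]);x,y=int(q[0])-60,0
u=np.array([x+310/5,y+243/5]);
for z in(.14,.15,.155,.16,.165,.17,.175): print(z,plane("side",u,z).round(4))
```

```text
0.14 [0.4815 0.3486 0.14  ]
0.15 [0.479  0.3298 0.15  ]
0.155 [0.4778 0.3203 0.155 ]
0.16 [0.4766 0.3109 0.16  ]
0.165 [0.4754 0.3015 0.165 ]
0.17 [0.4742 0.2921 0.17  ]
0.175 [0.473  0.2827 0.175 ]
```

The picture shows the real finger tips about 26 mm above the reported TCP, which agrees with the grip test. So from now on I aim the reported TCP about 38 mm below an axis. Next: regrasp the collared tube 12 mm off its middle, clear of the V-piece.

```bash
python3 go.py .44 .16 .12 162 .404 -.009 .10 144.5 .404 -.009 .03 144.5 .404 -.009 -.013 144.5
```

```text
t 23.9 [0.4743 0.3247 0.1428] [1.7998e+02 1.0000e-02 1.7946e+02] open 0.0357 gf 0.0 F [ 0.5  0.5 -0.2]
[ 0.1091 -0.55    0.0759] [0.0001 0.0001 0.097 ] rows 4.1
[-0.06   -0.5728  0.0667] [ 0.     -0.      0.0972] rows 4.2
[ 0.     -0.      0.2333] [0. 0. 0.] rows 1.7
[ 0.     -0.      0.1433] [0. 0. 0.] rows 1.0
```

```bash
python3 -m inch '.1091 -.55 .0759 0 0 .097;.1091 -.55 .0759 0 0 .097;.1091 -.55 .0759 0 0 .097;.1091 -.55 .0759 0 0 .097;.1091 -.55 .0759 0 0 .097;.1091 -.55 .0759 0 0 .097;.1091 -.55 .0759 0 0 .097' .22
python3 -m inch '-.06 -.5728 .0667 0 0 .0972;-.06 -.5728 .0667 0 0 .0972;-.06 -.5728 .0667 0 0 .0972;-.06 -.5728 .0667 0 0 .0972;-.06 -.5728 .0667 0 0 .0972;-.06 -.5728 .0667 0 0 .0972;-.06 -.5728 .0667 0 0 .0972'
python3 go.py .404 -.009 .03 144.5
```

```text
clock: 24.48
tool_pos: [0.4406, 0.1606, 0.1205]
orientation: [179.9, 0.1, 162.0]
force: [1.5, 0.7, -0.1]
opening: 0.0341
gripper_force: 0.0
clock: 25.07
tool_pos: [0.4052, -0.0079, 0.1001]
orientation: [180.0, 0.0, 144.5]
force: [-0.1, -0.0, -1.4]
opening: 0.0345
gripper_force: 0.0
t 25.07 [ 0.4052 -0.0079  0.1001] [1.7995e+02 4.0000e-02 1.4452e+02] open 0.0345 gf 0.0 F [-0.1 -0.  -1.4]
[ 0.0012 -0.0054  0.2338] [0.0003 0.0002 0.0001] rows 1.7
```

```bash
python3 -m inch '.001 -.005 .08 0 0 0;.001 -.005 .16 0 0 0;.001 -.005 .234 0 0 0;.001 -.005 .3 0 0 0;.001 -.005 .3 0 0 0'
python3 -m inch '0 0 .03 0 0 0;0 0 .06 0 0 0;0 0 .075 0 0 0;0 0 .075 0 0 0'
python3 go.py .404 -.009 -.013 144.5
```

```text
clock: 25.48
tool_pos: [0.4019, -0.0087, 0.0071]
orientation: [-179.8, -0.1, 144.6]
force: [-0.4, 0.3, -0.3]
opening: 0.0345
gripper_force: 0.0
clock: 25.82
tool_pos: [0.4035, -0.0085, -0.0127]
orientation: [-180.0, -0.0, 144.6]
force: [-0.1, 0.5, 0.1]
opening: 0.0342
gripper_force: 0.0
t 25.82 [ 0.4035 -0.0085 -0.0127] [-1.7997e+02 -1.0000e-02  1.4464e+02] open 0.0342 gf 0.0 F [-0.1  0.5  0.1]
[-0.0024 -0.0005  0.0008] [-0.0002 -0.0001  0.0008] rows 0.0
```

Reported −12.7 mm with no contact, which confirms the offset. Close and lift.

```bash
python3 -m inch '0 0 0 0 0 0;0 0 0 0 0 0;0 0 0 0 0 0;0 0 0 0 0 0;0 0 0 0 0 0' 1
python3 -m inch '0 0 -.02 0 0 0;0 0 -.05 0 0 0;0 0 -.1 0 0 0;0 0 -.16 0 0 0;0 0 -.22 0 0 0;0 0 -.28 0 0 0;0 0 -.34 0 0 0;0 0 -.4 0 0 0;0 0 -.43 0 0 0;0 0 -.43 0 0 0'
python3 go.py .44 .10 .12 162 .4607 .264 .12 179.5 .4607 .264 .02 179.5
```

```text
clock: 26.23
tool_pos: [0.4037, -0.0089, -0.0122]
orientation: [179.9, 0.0, 144.6]
force: [-1.0, 2.0, 4.5]
opening: 0.0209
gripper_force: 30.0
clock: 27.07
tool_pos: [0.4041, -0.009, 0.1187]
orientation: [179.8, 0.1, 144.6]
force: [-0.4, -0.3, -0.4]
opening: 0.0005
gripper_force: 0.0
t 27.07 [ 0.4041 -0.009   0.1187] [1.7981e+02 1.3000e-01 1.4457e+02] open 0.0005 gf 0.0 F [-0.4 -0.3 -0.4]
[ 0.1132  0.3654 -0.0035] [ 0.0009  0.0009 -0.0968] rows 2.8
[0.1033 0.5412 0.    ] [ 0.      0.     -0.0972] rows 4.0
[ 0.     -0.      0.3333] [0. 0. 0.] rows 2.4
```

```bash
python3 -m inch '.1132 .3654 -.1 0 0 -.0968;.1132 .3654 -.1 0 0 -.0968;.1132 .3654 -.1 0 0 -.0968;.1132 .3654 -.1 0 0 -.0968;.1132 .3654 -.1 0 0 -.0968' .22
python3 -m inch '.1 .9 0 0 0 -.0972;.1 .9 0 0 0 -.0972;.1 .9 0 0 0 -.0972;.1 .9 0 0 0 -.0972;.1 .9 0 0 0 -.0972;.1 .9 0 0 0 -.0972;.1 .9 0 0 0 -.0972;.1 .9 0 0 0 -.0972'
python3 look.py p3
cat > col.py <<'E'
from h import *
def ends(c,n):
    m=cut_out(c,n)[0]["pixels"]; ys,xs=np.nonzero(m); p=np.c_[xs,ys].astype(float); mu=p.mean(0)
    ax=np.linalg.svd(p-mu,full_matrices=False)[2][0]
    if (proj(c,[.5,0,.05])-proj(c,[.4,0,.05]))@ax<0: ax=-ax
    s=(p-mu)@ax; return mu+ax*(s.min()+.5),mu+ax*(s.max()-.5)
import sys
for n in sys.argv[1:]:
    (a,b),(e,g)=ends("side",n),ends("top",n); A,B=tri(a,e),tri(b,g);d=B-A
    print(n,A.round(4),B.round(4),((A+B)/2).round(4),"len",np.linalg.norm(d).round(4),"yaw",np.degrees(np.arctan2(d[1],d[0])).round(1),"tilt",np.degrees(np.arcsin(d[2]/np.linalg.norm(d))).round(1))
E
python3 col.py collared_tube
```

```text
clock: 27.48
tool_pos: [0.439, 0.1009, 0.1459]
orientation: [-180.0, -0.0, 162.1]
force: [-0.7, -0.3, -0.9]
opening: 0.0281
gripper_force: 0.0
clock: 28.15
tool_pos: [0.4942, 0.3683, 0.1443]
orientation: [-179.9, -0.1, 179.5]
force: [0.4, 0.3, -0.3]
opening: 0.0342
gripper_force: 0.0
collared_tube [0.3517 0.0211 0.0189] [ 0.4599 -0.0471  0.0295] [ 0.4058 -0.013   0.0242] len 0.1283 yaw -32.2 tilt 4.8
```

View pics/p3.png

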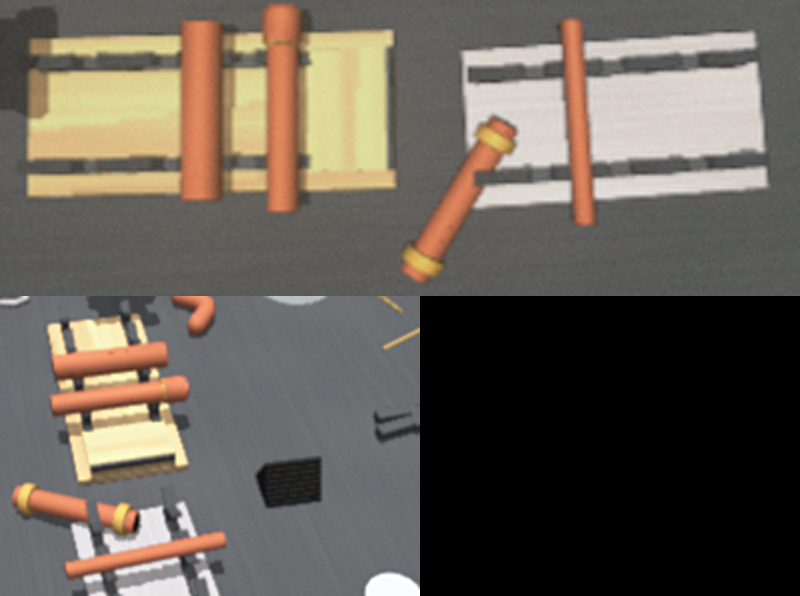

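The tube slid down only a few mm: its middle is now (0.406, −0.013), still leaning against the V-piece. I'll grip deeper, just off the plate corner.

```bash
python3 go.py .44 .16 .12 162 .3956 -.0066 .10 147.8 .3956 -.0066 -.0195 147.8
```

```text
t 28.35 [0.4934 0.364  0.1455] [-1.7992e+02 -8.0000e-02  1.7941e+02] open 0.0336 gf 0.0 F [-0.4  0.1  0.4]
[ 0.1707 -0.6816  0.0863] [-0.0005 -0.0004  0.0967] rows 5.1
[-0.0309 -0.5739  0.0667] [ 0.     -0.      0.0789] rows 4.2
[ 0.     -0.      0.3983] [0. 0. 0.] rows 2.9
```

```bash
python3 -m inch '.1707 -.6816 .0863 0 0 .0967;.1707 -.6816 .0863 0 0 .0967;.1707 -.6816 .0863 0 0 .0967;.1707 -.6816 .0863 0 0 .0967;.1707 -.6816 .0863 0 0 .0967;.1707 -.6816 .0863 0 0 .0967;.1707 -.6816 .0863 0 0 .0967;.1707 -.6816 .0863 0 0 .0967'
python3 -m inch '-.031 -.574 .0667 0 0 .0789;-.031 -.574 .0667 0 0 .0789;-.031 -.574 .0667 0 0 .0789;-.031 -.574 .0667 0 0 .0789;-.031 -.574 .0667 0 0 .0789;-.031 -.574 .0667 0 0 .0789;-.031 -.574 .0667 0 0 .0789'
python3 -m inch '0 0 .08 0 0 0;0 0 .16 0 0 0;0 0 .234 0 0 0;0 0 .29 0 0 0;0 0 .32 0 0 0;0 0 .32 0 0 0'
python3 go.py .3956 -.0066 -.0195 147.8
```

```text
clock: 29.02
tool_pos: [0.4408, 0.1604, 0.121]
orientation: [179.9, 0.0, 162.0]
force: [0.1, 0.8, 0.5]
opening: 0.0341
gripper_force: 0.0
clock: 29.6
tool_pos: [0.3973, -0.005, 0.1007]
orientation: [180.0, 0.0, 147.8]
force: [0.8, 0.6, -0.3]
opening: 0.0343
gripper_force: 0.0
clock: 30.1
tool_pos: [0.3963, -0.0043, 0.0027]
orientation: [-179.8, -0.1, 148.0]
force: [-1.5, 0.7, -0.3]
opening: 0.0343
gripper_force: 0.0
t 30.1 [ 0.3963 -0.0043  0.0027] [-1.7983e+02 -1.0000e-01  1.4795e+02] open 0.0343 gf 0.0 F [-1.5  0.7 -0.3]
[-0.0024 -0.0076  0.074 ] [-0.0009 -0.0006  0.0008] rows 0.5
```

```bash
python3 -m inch '-.002 -.006 .02 0 0 0;-.002 -.006 .035 0 0 0;-.002 -.006 .05 0 0 0;-.002 -.006 .06 0 0 0;-.002 -.006 .06 0 0 0'
python3 -m inch '0 0 .005 0 0 0;0 0 .01 0 0 0;0 0 .015 0 0 0;0 0 .015 0 0 0'
python3 -m inch '0 0 0 0 0 0;0 0 0 0 0 0;0 0 0 0 0 0;0 0 0 0 0 0;0 0 0 0 0 0' 1
```

```text
clock: 30.52
tool_pos: [0.3962, -0.0068, -0.0139]
orientation: [-180.0, -0.0, 147.9]
force: [-0.3, -0.9, 0.6]
opening: 0.0344
gripper_force: 0.0
clock: 30.85
tool_pos: [0.3962, -0.0069, -0.0183]
orientation: [-180.0, -0.0, 147.9]
force: [-1.0, -0.2, 0.2]
opening: 0.0343
gripper_force: 0.0
clock: 31.27
tool_pos: [0.3963, -0.0068, -0.0181]
orientation: [180.0, 0.0, 147.9]
force: [0.0, -0.3, 0.1]
opening: 0.0211
gripper_force: 30.0
```

```bash
python3 -m inch '0 0 -.02 0 0 0;0 0 -.05 0 0 0;0 0 -.08 0 0 0;0 0 -.12 0 0 0;0 0 -.17 0 0 0;0 0 -.23 0 0 0;0 0 -.3 0 0 0;0 0 -.37 0 0 0;0 0 -.42 0 0 0;0 0 -.42 0 0 0'
python3 go.py .44 .10 .12 162 .4607 .264 .12 179.5
```

```text
clock: 32.1
tool_pos: [0.3981, -0.0062, 0.1113]
orientation: [179.7, 0.2, 147.9]
force: [0.5, -0.6, 0.4]
opening: 0.0007
gripper_force: 0.0
t 32.1 [ 0.3981 -0.0062  0.1113] [179.74   0.2  147.91] open 0.0007 gf 0.0 F [ 0.5 -0.6  0.4]
[ 0.0696  0.3741 -0.0277] [ 0.0013  0.0013 -0.0783] rows 2.7
[0.1033 0.5412 0.    ] [ 0.      0.     -0.0972] rows 4.0
```

```bash
python3 -m inch '.07 .374 -.03 0 0 -.078;.07 .374 -.03 0 0 -.078;.07 .374 -.03 0 0 -.078;.07 .374 -.03 0 0 -.078;.07 .374 -.03 0 0 -.078' .22
python3 -m inch '.1 .9 0 0 0 -.0972;.1 .9 0 0 0 -.0972;.1 .9 0 0 0 -.0972;.1 .9 0 0 0 -.0972;.1 .9 0 0 0 -.0972;.1 .9 0 0 0 -.0972;.1 .9 0 0 0 -.0972;.1 .9 0 0 0 -.0972'
python3 look.py p4; python3 col.py collared_tube thin_tube
```

```text
clock: 32.52
tool_pos: [0.4382, 0.1006, 0.1166]
orientation: [-180.0, -0.0, 162.0]
force: [-0.5, -0.8, -1.1]
opening: 0.0281
gripper_force: 0.0
clock: 33.18
tool_pos: [0.494, 0.3683, 0.1157]
orientation: [-180.0, -0.0, 179.5]
force: [0.8, 1.1, 0.4]
opening: 0.0341
gripper_force: 0.0
collared_tube [0.3425 0.0194 0.0192] [ 0.4525 -0.0391  0.0287] [ 0.3975 -0.0098  0.024 ] len 0.1249 yaw -28.0 tilt 4.3
thin_tube [ 0.3888 -0.0992  0.046 ] [ 0.5251 -0.0943  0.0466] [ 0.4569 -0.0967  0.0463] len 0.1364 yaw 2.1 tilt 0.3
```

```bash
python3 go.py .44 .16 .12 164 .3957 -.0089 .08 152 .3957 -.0089 -.020 152
```

```text
t 33.48 [0.4933 0.3639 0.1171] [-1.7999e+02 -1.0000e-02  1.7934e+02] open 0.0343 gf 0.0 F [-0.1 -0.1  0. ]
[ 0.1698 -0.6817 -0.0096] [-0.     -0.0001  0.0852] rows 5.1
[-0.0132 -0.5819  0.1333] [-0.     -0.      0.0667] rows 4.3
[ 0.     -0.      0.3333] [0. 0. 0.] rows 2.4
```

```bash
python3 -m inch '.17 -.682 -.01 0 0 .085;.17 -.682 -.01 0 0 .085;.17 -.682 -.01 0 0 .085;.17 -.682 -.01 0 0 .085;.17 -.682 -.01 0 0 .085;.17 -.682 -.01 0 0 .085;.17 -.682 -.01 0 0 .085' 
python3 -m inch '-.013 -.582 .13 0 0 .0667;-.013 -.582 .13 0 0 .0667;-.013 -.582 .13 0 0 .0667;-.013 -.582 .13 0 0 .0667;-.013 -.582 .13 0 0 .0667;-.013 -.582 .13 0 0 .0667;-.013 -.582 .13 0 0 .0667'
python3 -m inch '0 0 .08 0 0 0;0 0 .16 0 0 0;0 0 .22 0 0 0;0 0 .26 0 0 0;0 0 .29 0 0 0;0 0 .31 0 0 0;0 0 .31 0 0 0;0 0 .31 0 0 0'
python3 go.py .3957 -.0089 -.02 152
```

```text
clock: 34.07
tool_pos: [0.4395, 0.1585, 0.1207]
orientation: [179.9, 0.0, 163.9]
force: [-0.2, -0.0, 0.3]
opening: 0.0344
gripper_force: 0.0
clock: 34.65
tool_pos: [0.3968, -0.008, 0.0812]
orientation: [180.0, 0.0, 152.0]
force: [0.3, 0.2, 0.2]
opening: 0.0341
gripper_force: 0.0
clock: 35.32
tool_pos: [0.3969, -0.007, -0.012]
orientation: [-180.0, 0.0, 152.2]
force: [-0.8, -1.6, -0.5]
opening: 0.0345
gripper_force: 0.0
t 35.32 [ 0.3969 -0.007  -0.012 ] [-1.7999e+02  1.0000e-02  1.5216e+02] open 0.0345 gf 0.0 F [-0.8 -1.6 -0.5]
[ 0.0004 -0.0075  0.0266] [-0.      0.      0.0009] rows 0.2
```

```bash
python3 -m inch '0 -.007 .01 0 0 0;0 -.007 .02 0 0 0;0 -.007 .028 0 0 0;0 -.007 .028 0 0 0'
python3 -m inch '0 0 .006 0 0 0;0 0 .006 0 0 0'
python3 -m inch '0 0 0 0 0 0;0 0 0 0 0 0;0 0 0 0 0 0;0 0 0 0 0 0;0 0 0 0 0 0' 1
python3 -m inch '0 0 -.01 0 0 0;0 0 -.02 0 0 0;0 0 -.03 0 0 0;0 0 -.03 0 0 0'
python3 -m inch '0 0 -.01 0 0 0;0 0 -.02 0 0 0;0 0 -.03 0 0 0;0 0 -.03 0 0 0'
```

```text
clock: 35.65
tool_pos: [0.3953, -0.0096, -0.0207]
orientation: [180.0, 0.0, 152.1]
force: [-0.1, -0.3, -0.4]
opening: 0.0345
gripper_force: 0.0
clock: 35.82
tool_pos: [0.3953, -0.0096, -0.0225]
orientation: [-180.0, -0.0, 152.1]
force: [-0.4, 0.3, -0.5]
opening: 0.0344
gripper_force: 0.0
clock: 36.23
tool_pos: [0.3954, -0.0095, -0.0223]
orientation: [180.0, 0.0, 152.1]
force: [0.5, 0.4, -0.6]
opening: 0.0211
gripper_force: 30.0
clock: 36.57
tool_pos: [0.3947, -0.0096, -0.0132]
orientation: [-180.0, -0.0, 152.1]
force: [-1.0, 1.8, -6.8]
opening: 0.0211
gripper_force: 30.0
clock: 36.9
tool_pos: [0.3951, -0.0095, -0.004]
orientation: [180.0, -0.0, 152.1]
force: [-2.6, 4.0, -7.1]
opening: 0.021
gripper_force: 30.0
```

A −7 N pull: the tube is caught beneath the overhanging arm of the V-piece, which explains the slips. I'll lower it again and slide it out sideways (+tool y) before lifting.

```bash
python3 -m inch '0 0 .02 0 0 0;0 0 .04 0 0 0;0 0 .052 0 0 0;0 0 .052 0 0 0'
python3 -m inch '0 .02 0 0 0 0;0 .04 0 0 0 0;0 .07 0 0 0 0;0 .1 0 0 0 0;0 .13 0 0 0 0;0 .15 0 0 0 0;0 .15 0 0 0 0'
python3 -m inch '0 0 -.01 0 0 0;0 0 -.02 0 0 0;0 0 -.03 0 0 0;0 0 -.05 0 0 0;0 0 -.07 0 0 0;0 0 -.07 0 0 0'
```

```text
clock: 37.23
tool_pos: [0.3958, -0.0095, -0.0204]
orientation: [-180.0, 0.0, 152.1]
force: [-1.0, 1.1, 2.3]
opening: 0.0216
gripper_force: 30.1
clock: 37.82
tool_pos: [0.4009, 0.014, -0.0219]
orientation: [-178.0, -0.8, 151.9]
force: [-2.0, -86.7, 41.7]
opening: 0.0205
gripper_force: 108.4
clock: 38.32
tool_pos: [0.4141, 0.0287, 0.0006]
orientation: [-179.8, -0.1, 152.0]
force: [-6.6, 0.1, -1.6]
opening: 0.021
gripper_force: 34.8
```

```bash
python3 -m inch '0 0 -.02 0 0 0;0 0 -.04 0 0 0;0 0 -.06 0 0 0;0 0 -.06 0 0 0'
python3 -m inch '0 0 -.05 0 0 0;0 0 -.12 0 0 0;0 0 -.2 0 0 0;0 0 -.27 0 0 0;0 0 -.32 0 0 0;0 0 -.32 0 0 0'
python3 go.py .44 .14 .12 164 .472 .265 .12 179.5
python3 look.py p5; python3 col.py collared_tube sleeved_tube wide_tube
```

```text
clock: 38.65
tool_pos: [0.4181, 0.0312, 0.0206]
orientation: [179.8, 0.1, 152.1]
force: [0.5, 0.6, -1.7]
opening: 0.0211
gripper_force: 30.0
clock: 39.15
tool_pos: [0.4187, 0.0314, 0.1184]
orientation: [179.7, 0.2, 152.2]
force: [0.6, -0.4, -1.2]
opening: 0.0211
gripper_force: 30.0
t 39.15 [0.4187 0.0314 0.1184] [179.7    0.24 152.15] open 0.0211 gf 30.0 F [ 0.6 -0.4 -1.2]
[ 0.1064  0.3532 -0.0039] [ 0.0015  0.0015 -0.0658] rows 2.7
[0.0123 0.4299 0.    ] [-0.      0.     -0.0861] rows 3.1
collared_tube [ 0.4387 -0.0048  0.1894] [0.4748 0.0116 0.1587] [0.4567 0.0034 0.174 ] len 0.0501 yaw 24.4 tilt -37.7
sleeved_tube [ 0.4683  0.3708 -0.1818] [0.5097 0.0191 0.1256] [ 0.489   0.1949 -0.0281] len 0.4689 yaw -83.3 tilt 41.0
wide_tube [ 0.3431 -0.2796  0.0364] [ 0.4008 -0.3142  0.2407] [ 0.372  -0.2969  0.1386] len 0.215 yaw -30.9 tilt 71.8
```

```bash
python3 -m inch '.02 .05 0 0 0 -.01;.05 .12 0 0 0 -.025;.08 .22 0 0 0 -.045;.1064 .3 0 0 0 -.0658;.1064 .3532 0 0 0 -.0658;.1064 .3532 0 0 0 -.0658;.1064 .3532 0 0 0 -.0658'
python3 -m inch '0 .05 0 0 0 -.01;0 .12 0 0 0 -.03;.005 .22 0 0 0 -.06;.012 .3 0 0 0 -.0861;.0123 .38 0 0 0 -.0861;.0123 .43 0 0 0 -.0861;.0123 .43 0 0 0 -.0861;.0123 .43 0 0 0 -.0861;.0123 .43 0 0 0 -.0861'
python3 go.py .472 .265 .02 179.5
python3 - <<'E'
from h import *
im=snapshot("side"); o=get_obs();p=np.array(o["tool_pos"])
for d in cut_out("side","collared_tube")[:2]: print(d["p"],d["rect"])
for s in(-.062,0,.062): print(proj("side",p+[s,0,.036]).round(1))
cv2.imwrite("pics/h.png",cv2.resize(im[20:170,210:390],(720,600),interpolation=2)[:,:,::-1])
E
```

```text
clock: 40.13
tool_pos: [0.4377, 0.1391, 0.1143]
orientation: [-179.9, -0.1, 163.9]
force: [0.6, -0.3, -1.5]
opening: 0.0211
gripper_force: 30.0
clock: 40.88
tool_pos: [0.4694, 0.2627, 0.1146]
orientation: [-180.0, -0.1, 179.4]
force: [0.2, 0.4, -1.3]
opening: 0.0212
gripper_force: 30.0
t 40.88 [0.4694 0.2627 0.1146] [-1.7995e+02 -6.0000e-02  1.7938e+02] open 0.0212 gf 30.0 F [ 0.2  0.4 -1.3]
[-0.009   0.008   0.3154] [-0.0003 -0.0003 -0.0007] rows 2.3
0.77 [252.2, 54.5, 58.7, 18.2]
0.26 [265.3, 142.3, 67.4, 18.6]
[254.   67.5]
[283.5  64.4]
[312.4  61.2]
```

View pics/h.png

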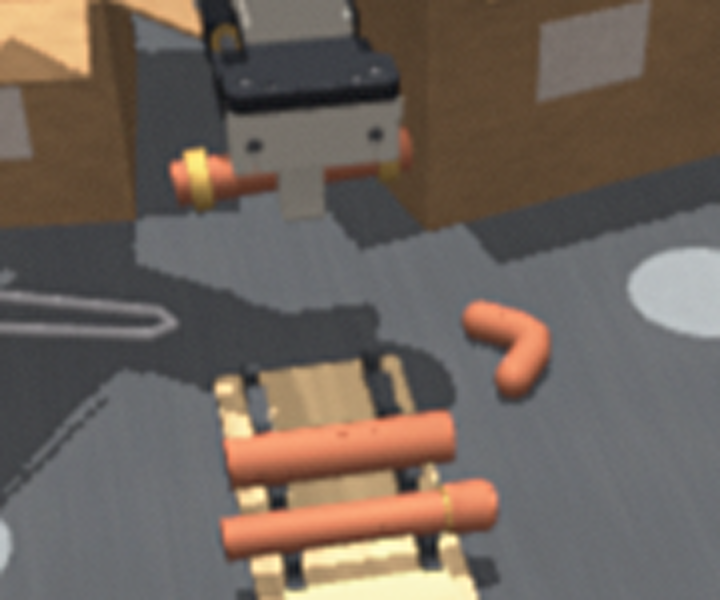

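The collared tube is held cleanly and centred (ends at (172,182) and (410,148) in the crop). Lowering it into saddle +81.

```bash
python3 -m inch '-.01 .006 .07 0 0 0;-.011 .006 .14 0 0 0;-.011 .006 .21 0 0 0;-.011 .006 .27 0 0 0;-.011 .006 .31 0 0 0;-.011 .006 .33 0 0 0;-.011 .006 .34 0 0 0;-.011 .006 .34 0 0 0'
python3 -m inch '0 0 .005 0 0 0;0 0 .01 0 0 0;0 0 .01 0 0 0'
```

```text
clock: 41.65
tool_pos: [0.4732, 0.2651, 0.013]
orientation: [-180.0, -0.0, 179.4]
force: [-0.1, 0.1, -1.4]
opening: 0.0213
gripper_force: 30.0
clock: 41.9
tool_pos: [0.4734, 0.2658, 0.0105]
orientation: [180.0, 0.0, 179.4]
force: [0.0, -0.2, -1.2]
opening: 0.0213
gripper_force: 30.0
```

```bash
python3 -m inch '0 0 .005 0 0 0;0 0 .01 0 0 0;0 0 .01 0 0 0'
python3 -m inch '0 0 .005 0 0 0;0 0 .01 0 0 0;0 0 .01 0 0 0'
```

```text
clock: 42.15
tool_pos: [0.4735, 0.2659, 0.0072]
orientation: [180.0, 0.0, 179.5]
force: [-0.1, 0.6, 1.7]
opening: 0.0211
gripper_force: 30.0
clock: 42.4
tool_pos: [0.474, 0.2665, 0.0051]
orientation: [179.9, 0.1, 179.5]
force: [-1.2, 1.3, 8.9]
opening: 0.0211
gripper_force: 30.0
```

```bash
python3 -m inch '0 0 0 0 0 0;0 0 0 0 0 0;0 0 0 0 0 0;0 0 0 0 0 0' .3
python3 -m inch '0 0 -.06 0 0 0;0 0 -.14 0 0 0;0 0 -.24 0 0 0;0 0 -.36 0 0 0;0 0 -.4 0 0 0;0 0 -.4 0 0 0'
python3 go.py .472 .03 .12 -178.5 .4572 -.0957 .10 -177.8 .4572 -.0957 .005 -177.8
```

```text
clock: 42.73
tool_pos: [0.4729, 0.2653, 0.0038]
orientation: [-180.0, -0.0, 179.4]
force: [-0.2, 0.2, -0.4]
opening: 0.0306
gripper_force: 0.0
clock: 43.23
tool_pos: [0.4749, 0.2671, 0.1279]
orientation: [179.7, 0.3, 179.5]
force: [0.4, 1.0, -0.4]
opening: 0.0305
gripper_force: 0.0
t 43.23 [0.4749 0.2671 0.1279] [179.75   0.27 179.47] open 0.0305 gf 0.0 F [ 0.4  1.  -0.4]
[ 0.0024 -0.7904  0.0228] [ 0.0014  0.0015 -0.0113] rows 5.7
[ 0.0603 -0.4176  0.0667] [ 0.      0.     -0.0039] rows 3.1
[ 0.     -0.      0.3167] [0. 0. 0.] rows 2.3
```

```bash
python3 -m inch '.0024 -.79 .02 0 0 -.0113;.0024 -.79 .02 0 0 -.0113;.0024 -.79 .02 0 0 -.0113;.0024 -.79 .02 0 0 -.0113;.0024 -.79 .02 0 0 -.0113;.0024 -.79 .02 0 0 -.0113;.0024 -.79 .02 0 0 -.0113;.0024 -.79 .02 0 0 -.0113'
python3 -m inch '.06 -.4176 .0667 0 0 -.0039;.06 -.4176 .0667 0 0 -.0039;.06 -.4176 .0667 0 0 -.0039;.06 -.4176 .0667 0 0 -.0039;.06 -.4176 .0667 0 0 -.0039;.06 -.4176 .0667 0 0 -.0039'
python3 go.py .4572 -.0957 .005 -177.8
```

```text
clock: 43.9
tool_pos: [0.4694, 0.0269, 0.1173]
orientation: [-180.0, -0.1, -178.7]
force: [-0.2, 0.4, -0.2]
opening: 0.0307
gripper_force: 0.0
clock: 44.4
tool_pos: [0.4555, -0.0968, 0.0977]
orientation: [-180.0, -0.0, -177.9]
force: [0.1, 1.6, 0.2]
opening: 0.0308
gripper_force: 0.0
t 44.4 [ 0.4555 -0.0968  0.0977] [-1.8000e+02 -3.0000e-02 -1.7786e+02] open 0.0308 gf 0.0 F [0.1 1.6 0.2]
[-0.0058  0.0033  0.3091] [-0.     -0.0002 -0.0003] rows 2.2
```

```bash
python3 -m inch '-.003 .003 .08 0 0 0;-.003 .003 .16 0 0 0;-.003 .003 .23 0 0 0;-.003 .003 .28 0 0 0;-.003 .003 .309 0 0 0;-.003 .003 .309 0 0 0;-.003 .003 .309 0 0 0'
python3 -m inch '0 0 0 0 0 0;0 0 0 0 0 0;0 0 0 0 0 0;0 0 0 0 0 0;0 0 0 0 0 0' 1
python3 -m inch '0 0 -.03 0 0 0;0 0 -.07 0 0 0;0 0 -.12 0 0 0;0 0 -.18 0 0 0;0 0 -.24 0 0 0;0 0 -.3 0 0 0;0 0 -.36 0 0 0;0 0 -.4 0 0 0;0 0 -.4 0 0 0;0 0 -.4 0 0 0'
python3 go.py .468 .07 .12 -179 .472 .211 .12 179.5 .472 .211 .01 179.5
```

```text
clock: 44.98
tool_pos: [0.4567, -0.0953, 0.0055]
orientation: [-180.0, -0.0, -177.7]
force: [0.5, -0.2, 0.5]
opening: 0.031
gripper_force: 0.0
clock: 45.4
tool_pos: [0.457, -0.0959, 0.0062]
orientation: [180.0, 0.1, -177.8]
force: [-1.5, 3.7, 6.8]
opening: 0.0138
gripper_force: 30.0
clock: 46.23
tool_pos: [0.4564, -0.0963, 0.1262]
orientation: [180.0, 0.1, -177.8]
force: [-0.2, 0.1, -0.9]
opening: 0.014
gripper_force: 30.0
t 46.23 [ 0.4564 -0.0963  0.1262] [ 1.7998e+02  1.0000e-01 -1.7784e+02] open 0.014 gf 30.0 F [-0.2  0.1 -0.9]
[-0.0595  0.5524  0.021 ] [0.0001 0.0005 0.0064] rows 4.0
[-0.0215  0.4697  0.    ] [-0.     -0.      0.0083] rows 3.4
[ 0.     -0.      0.3667] [0. 0. 0.] rows 2.6
```

```bash
python3 -m inch '-.004 .05 .01 0 0 0;-.012 .12 .02 0 0 .001;-.022 .2 .02 0 0 .003;-.032 .29 .02 0 0 .005;-.042 .38 .02 0 0 .0064;-.052 .47 .02 0 0 .0064;-.058 .53 .02 0 0 .0064;-.0595 .5524 .02 0 0 .0064;-.0595 .5524 .02 0 0 .0064'
python3 -m inch '-.003 .05 0 0 0 .001;-.006 .12 0 0 0 .003;-.01 .2 0 0 0 .006;-.014 .28 0 0 0 .0083;-.018 .36 0 0 0 .0083;-.021 .43 0 0 0 .0083;-.0215 .4697 0 0 0 .0083;-.0215 .4697 0 0 0 .0083;-.0215 .4697 0 0 0 .0083'
python3 go.py .4724 .211 .01 179.5
```

```text
clock: 46.98
tool_pos: [0.4673, 0.0709, 0.1186]
orientation: [-180.0, -0.1, -178.9]
force: [0.1, -0.1, -0.9]
opening: 0.0139
gripper_force: 30.0
clock: 47.73
tool_pos: [0.4713, 0.2103, 0.1187]
orientation: [-179.9, -0.1, 179.5]
force: [-0.8, -0.5, -1.2]
opening: 0.0139
gripper_force: 30.0
t 47.73 [0.4713 0.2103 0.1187] [-1.7994e+02 -7.0000e-02  1.7955e+02] open 0.0139 gf 30.0 F [-0.8 -0.5 -1.2]
[-0.0041  0.0029  0.3624] [-0.0004 -0.0004  0.0003] rows 2.6
```

```bash
python3 -m inch '-.003 .003 .07 0 0 0;-.003 .003 .14 0 0 0;-.003 .003 .21 0 0 0;-.003 .003 .28 0 0 0;-.003 .003 .33 0 0 0;-.003 .003 .35 0 0 0;-.003 .003 .362 0 0 0;-.003 .003 .362 0 0 0;-.003 .003 .362 0 0 0'
python3 -m inch '0 0 .005 0 0 0;0 0 .009 0 0 0;0 0 .009 0 0 0'
```

```text
clock: 48.48
tool_pos: [0.4731, 0.2119, 0.0115]
orientation: [180.0, 0.0, 179.5]
force: [-0.4, -0.1, -0.8]
opening: 0.0143
gripper_force: 30.0
clock: 48.73
tool_pos: [0.4728, 0.2122, 0.0085]
orientation: [180.0, 0.0, 179.5]
force: [-0.1, 0.6, -1.3]
opening: 0.0139
gripper_force: 30.0
```

```bash
python3 -m inch '0 0 .005 0 0 0;0 0 .005 0 0 0'
python3 -m inch '0 0 0 0 0 0;0 0 0 0 0 0;0 0 0 0 0 0;0 0 0 0 0 0' .45
python3 -m inch '0 0 -.06 0 0 0;0 0 -.14 0 0 0;0 0 -.24 0 0 0;0 0 -.36 0 0 0;0 0 -.4 0 0 0;0 0 -.4 0 0 0'
python3 go.py .51 .34 .14 160 .60 .2 .14 110 .62 -.0115 .1 88.5; python3 -c "
from plant import get_obs;print(get_obs()['joint_pos'].round(1))"
```

```text
clock: 48.9
tool_pos: [0.4727, 0.2122, 0.0066]
orientation: [180.0, 0.0, 179.5]
force: [0.3, 0.2, 0.2]
opening: 0.0138
gripper_force: 30.0
clock: 49.23
tool_pos: [0.4726, 0.212, 0.0066]
orientation: [-180.0, -0.0, 179.5]
force: [0.8, -0.2, -0.3]
opening: 0.0233
gripper_force: 0.0
clock: 49.73
tool_pos: [0.4745, 0.2135, 0.1306]
orientation: [179.7, 0.3, 179.6]
force: [0.2, -0.0, -0.1]
opening: 0.024
gripper_force: 0.0
t 49.73 [0.4745 0.2135 0.1306] [179.75   0.3  179.57] open 0.024 gf 0.0 F [ 0.2 -0.  -0.1]
[-0.1153  0.4226 -0.029 ] [0.0017 0.0014 0.1087] rows 3.2
[-0.4415 -0.3359 -0.    ] [-0.     -0.      0.2778] rows 7.0
[-0.6853 -0.1785  0.1333] [-0.     -0.      0.1194] rows 5.2
[ 4.590e+01  9.300e+00 -2.490e+01  1.000e-01 -5.540e+01 -1.364e+02]
```

```bash
python3 go.py .55 .14 .14 -140 .619 -.0115 .1 -91.5 .619 -.0115 -.0125 -91.5
```

```text
t 49.73 [0.4745 0.2135 0.1306] [179.75   0.3  179.57] open 0.024 gf 0.0 F [ 0.2 -0.  -0.1]
[-0.2536 -0.243  -0.0312] [ 0.0007  0.0021 -0.2246] rows 5.6
[ 0.1484 -0.5347  0.1333] [ 0.      0.     -0.2694] rows 6.8
[-0.    -0.     0.375] [0. 0. 0.] rows 2.7
```

```bash
python3 -m inch '-.2536 -.243 -.0312 0 0 -.2246;-.2536 -.243 -.0312 0 0 -.2246;-.2536 -.243 -.0312 0 0 -.2246;-.2536 -.243 -.0312 0 0 -.2246;-.2536 -.243 -.0312 0 0 -.2246;-.2536 -.243 -.0312 0 0 -.2246;-.2536 -.243 -.0312 0 0 -.2246;-.2536 -.243 -.0312 0 0 -.2246' -.85
python3 -m inch '.1484 -.5347 .1333 0 0 -.2694;.1484 -.5347 .1333 0 0 -.2694;.1484 -.5347 .1333 0 0 -.2694;.1484 -.5347 .1333 0 0 -.2694;.1484 -.5347 .1333 0 0 -.2694;.1484 -.5347 .1333 0 0 -.2694;.1484 -.5347 .1333 0 0 -.2694;.1484 -.5347 .1333 0 0 -.2694;.1484 -.5347 .1333 0 0 -.2694;.1484 -.5347 .1333 0 0 -.2694'
python3 look.py p6; python3 col.py collared_tube thin_tube wide_tube sleeved_tube
python3 -c "
from h import *
for c in P:
  for n in ('collared_tube','thin_tube','wide_tube','sleeved_tube','chock'):
    print(c,n,[(round(d['p'],2),np.round(d['rect']).tolist()) for d in boxes_of(c,n)[:3]])"
python3 go.py .619 -.0115 -.0125 -91.5
```

```text
clock: 50.4
tool_pos: [0.5477, 0.1382, 0.1352]
orientation: [180.0, -0.1, -140.3]
force: [0.5, -0.0, 0.9]
opening: 0.0719
gripper_force: 0.0
clock: 51.23
tool_pos: [0.6169, -0.0127, 0.0959]
orientation: [180.0, 0.0, -91.8]
force: [-0.7, 0.5, -0.4]
opening: 0.0808
gripper_force: 0.0
collared_tube [ 0.4932 -0.023   0.2877] [ 0.5303 -0.0291  0.2695] [ 0.5118 -0.0261  0.2786] len 0.0417 yaw -9.3 tilt -25.9
thin_tube [0.4049 0.2113 0.0465] [0.5408 0.2094 0.0479] [0.4728 0.2103 0.0472] len 0.1359 yaw -0.8 tilt 0.6
wide_tube [0.4112 0.1581 0.053 ] [0.5305 0.1562 0.0552] [0.4709 0.1571 0.0541] len 0.1193 yaw -0.9 tilt 1.1
sleeved_tube [0.4021 0.1032 0.0508] [0.5413 0.1036 0.0497] [0.4717 0.1034 0.0502] len 0.1391 yaw 0.2 tilt -0.5
side collared_tube [(0.85, [259.0, 96.0, 53.0, 16.0])]
side thin_tube [(0.89, [258.0, 114.0, 67.0, 13.0])]
side wide_tube [(0.89, [264.0, 124.0, 59.0, 18.0]), (0.75, [352.0, 334.0, 74.0, 63.0]), (0.73, [184.0, 303.0, 54.0, 79.0])]
side sleeved_tube []
side chock [(0.84, [370.0, 180.0, 29.0, 25.0])]
top collared_tube [(0.23, [290.0, 194.0, 106.0, 61.0])]
top thin_tube [(0.75, [173.0, 190.0, 8.0, 70.0])]
top wide_tube [(0.93, [424.0, 167.0, 36.0, 54.0]), (0.69, [196.0, 192.0, 15.0, 58.0]), (0.61, [376.0, 296.0, 59.0, 39.0])]
top sleeved_tube [(0.84, [225.0, 189.0, 15.0, 65.0]), (0.39, [289.0, 192.0, 108.0, 61.0])]
top chock [(0.47, [273.0, 140.0, 15.0, 11.0])]
t 52.23 [ 0.617  -0.0131  0.0959] [180.    -0.   -91.55] open 0.081 gf 0.0 F [-0.2 -0.7 -0.3]
[-0.0055 -0.0067  0.3613] [ 0.     -0.     -0.0003] rows 2.6
```

The three visible tubes lie at x = 0.471–0.473 and y = 0.103, 0.157 and 0.210, level and in order. Now the chock.

```bash
python3 -m inch '-.0055 -.0067 .08 0 0 0;-.0055 -.0067 .16 0 0 0;-.0055 -.0067 .23 0 0 0;-.0055 -.0067 .29 0 0 0;-.0055 -.0067 .34 0 0 0;-.0055 -.0067 .36 0 0 0;-.0055 -.0067 .36 0 0 0;-.0055 -.0067 .36 0 0 0'
python3 -m inch '0 0 0 0 0 0;0 0 0 0 0 0;0 0 0 0 0 0;0 0 0 0 0 0;0 0 0 0 0 0;0 0 0 0 0 0' 1
```

```text
clock: 52.9
tool_pos: [0.6193, -0.0115, -0.0118]
orientation: [180.0, -0.0, -91.5]
force: [0.2, -0.7, 0.8]
opening: 0.081
gripper_force: 0.0
clock: 53.4
tool_pos: [0.6193, -0.0114, -0.0115]
orientation: [-180.0, 0.0, -91.5]
force: [-2.4, 0.5, 4.4]
opening: 0.0561
gripper_force: 30.0
```

```bash
python3 -m inch '0 0 -.03 0 0 0;0 0 -.08 0 0 0;0 0 -.14 0 0 0;0 0 -.21 0 0 0;0 0 -.28 0 0 0;0 0 -.34 0 0 0;0 0 -.37 0 0 0;0 0 -.37 0 0 0'
python3 -c "
from h import *
for u in ((277.5,150),(297.5,150)): print([plane('top',u,z).round(4) for z in(0,.01)])
print(plane('side',(384.7,192.7),.02))"
python3 go.py .545 .025 .105 -91 .471 .0625 .105 -90.5 .471 .0625 .010 -90.5
```

```text
clock: 54.07
tool_pos: [0.6205, -0.0112, 0.1016]
orientation: [-179.8, 0.1, -91.5]
force: [-0.3, -0.9, -0.7]
opening: 0.0557
gripper_force: 30.0
[array([0.6246, 0.009 , 0.    ]), array([0.6224, 0.0083, 0.01  ])]
[array([ 0.6234, -0.0339,  0.    ]), array([ 0.6212, -0.0342,  0.01  ])]
[ 0.61572659 -0.01996536  0.02      ]
t 54.07 [ 0.6205 -0.0112  0.1016] [-1.7976e+02  5.0000e-02 -9.1530e+01] open 0.0557 gf 30.0 F [-0.3 -0.9 -0.7]
[-0.114   0.2546 -0.0124] [-0.0013  0.0003 -0.0029] rows 2.0
[-0.1207  0.2488  0.    ] [ 0.      0.     -0.0028] rows 2.0
[ 0.     -0.      0.3167] [0. 0. 0.] rows 2.3
```

```bash
python3 -m inch '-.03 .06 -.01 0 0 0;-.06 .13 -.0124 0 0 -.001;-.09 .2 -.0124 0 0 -.002;-.114 .2546 -.0124 0 0 -.0029;-.114 .2546 -.0124 0 0 -.0029'
python3 -m inch '-.03 .06 0 0 0 -.001;-.06 .12 0 0 0 -.002;-.09 .18 0 0 0 -.0028;-.126 .23 0 0 0 -.0028;-.126 .2488 0 0 0 -.0028;-.126 .2488 0 0 0 -.0028;-.126 .2488 0 0 0 -.0028'
python3 go.py .471 .064 .010 -90.5
```

```text
clock: 54.48
tool_pos: [0.54, 0.0252, 0.1014]
orientation: [179.8, -0.0, -91.0]
force: [-0.6, -0.3, -2.2]
opening: 0.0558
gripper_force: 30.0
clock: 55.07
tool_pos: [0.4699, 0.0638, 0.1024]
orientation: [180.0, -0.0, -90.5]
force: [-0.3, -0.0, -1.0]
opening: 0.0557
gripper_force: 30.0
t 55.07 [0.4699 0.0638 0.1024] [ 1.7999e+02 -1.0000e-02 -9.0480e+01] open 0.0557 gf 30.0 F [-0.3 -0.  -1. ]
[-0.0008 -0.0038  0.308 ] [ 0.0001 -0.0001  0.0001] rows 2.2
```

```bash
python3 -m inch '-.001 -.004 .06 0 0 0;-.001 -.004 .12 0 0 0;-.001 -.004 .18 0 0 0;-.001 -.004 .23 0 0 0;-.001 -.004 .27 0 0 0;-.001 -.004 .295 0 0 0;-.001 -.004 .308 0 0 0;-.001 -.004 .308 0 0 0'
python3 -m inch '0 0 .004 0 0 0;0 0 .008 0 0 0;0 0 .008 0 0 0'
```

```text
clock: 55.73
tool_pos: [0.4709, 0.0637, 0.0094]
orientation: [179.9, -0.1, -90.6]
force: [0.3, 0.7, -0.2]
opening: 0.056
gripper_force: 30.0
clock: 55.98
tool_pos: [0.4713, 0.0644, 0.0083]
orientation: [-179.9, 0.0, -90.5]
force: [-0.2, -0.1, -0.7]
opening: 0.0558
gripper_force: 30.0
```

```bash
python3 -m inch '0 0 .003 0 0 0;0 0 .006 0 0 0;0 0 .006 0 0 0'
python3 -m inch '0 0 .003 0 0 0;0 0 .003 0 0 0'
```

```text
clock: 56.23
tool_pos: [0.4712, 0.0644, 0.0065]
orientation: [-180.0, 0.0, -90.5]
force: [-1.2, 0.5, 3.6]
opening: 0.0557
gripper_force: 30.0
clock: 56.4
tool_pos: [0.4712, 0.0644, 0.0064]
orientation: [-180.0, 0.0, -90.5]
force: [-5.8, 1.3, 16.6]
opening: 0.0559
gripper_force: 30.0
```

```bash
python3 -m inch '0 0 -.004 0 0 0;0 0 -.004 0 0 0;0 0 -.004 0 0 0;0 0 -.004 0 0 0;0 0 -.004 0 0 0' -.6
python3 -m inch '0 0 -.06 0 0 0;0 0 -.14 0 0 0;0 0 -.24 0 0 0;0 0 -.36 0 0 0;0 0 -.45 0 0 0;0 0 -.45 0 0 0'
python3 go.py .45 -.2 .16 -90.5 .3 -.45 .2 -90.5
```

```text
clock: 56.82
tool_pos: [0.4708, 0.0641, 0.0062]
orientation: [180.0, -0.0, -90.5]
force: [-0.9, 0.9, 0.0]
opening: 0.0699
gripper_force: 0.0
clock: 57.32
tool_pos: [0.4741, 0.0654, 0.1469]
orientation: [-179.5, 0.2, -90.5]
force: [1.4, -0.0, -0.1]
opening: 0.0698
gripper_force: 0.0
t 57.32 [0.4741 0.0654 0.1469] [-179.52    0.19  -90.45] open 0.0698 gf 0.0 F [ 1.4 -0.  -0.1]
[ 0.8851  0.0729 -0.047 ] [-0.0027  0.001   0.0003] rows 6.4
[ 0.8377  0.4927 -0.1333] [0. 0. 0.] rows 7.1
```

```bash
python3 -m inch '.885 .07 -.047 0 0 0;.885 .07 -.047 0 0 0;.885 .07 -.047 0 0 0;.885 .07 -.047 0 0 0;.885 .07 -.047 0 0 0;.885 .07 -.047 0 0 0;.885 .07 -.047 0 0 0;.885 .07 -.047 0 0 0'
python3 -m inch '.82 .45 -.13 0 0 0;.82 .45 -.13 0 0 0;.82 .45 -.13 0 0 0;.82 .45 -.13 0 0 0;.82 .45 -.13 0 0 0;.82 .45 -.13 0 0 0;.82 .45 -.13 0 0 0;.82 .45 -.13 0 0 0;.82 .45 -.13 0 0 0'
python3 - <<'E'
from h import *
t=snapshot("top");s=snapshot("side")
cv2.imwrite("pics/fin.png",np.vstack([cv2.resize(t[185:265,130:290],(600,300),interpolation=2),cv2.resize(s[85:205,230:430],(500,300),interpolation=2) if 0 else np.hstack([cv2.resize(s[85:205,230:430],(500,300),interpolation=2),np.zeros((300,100,3),np.uint8)])])[:,:,::-1])
E
python3 col.py collared_tube thin_tube sleeved_tube chock
```

```text
clock: 57.98
tool_pos: [0.4467, -0.2042, 0.1551]
orientation: [180.0, -0.0, -90.7]
force: [-0.2, 1.1, 0.3]
opening: 0.0702
gripper_force: 0.0
clock: 58.73
tool_pos: [0.3093, -0.4467, 0.1939]
orientation: [180.0, 0.0, -90.7]
force: [0.4, 0.5, 0.3]
opening: 0.0706
gripper_force: 0.0
collared_tube [0.4137 0.2656 0.0504] [0.5339 0.2639 0.0516] [0.4738 0.2648 0.051 ] len 0.1203 yaw -0.8 tilt 0.6
thin_tube [0.4048 0.2119 0.0461] [0.54   0.2092 0.0478] [0.4724 0.2105 0.0469] len 0.1352 yaw -1.1 tilt 0.7
sleeved_tube [0.4023 0.1035 0.0511] [0.5411 0.1032 0.0503] [0.4717 0.1033 0.0507] len 0.1388 yaw -0.1 tilt -0.3
chock [0.4431 0.061  0.0355] [0.499  0.059  0.0367] [0.471  0.06   0.0361] len 0.056 yaw -2.0 tilt 1.3
```

View pics/fin.png

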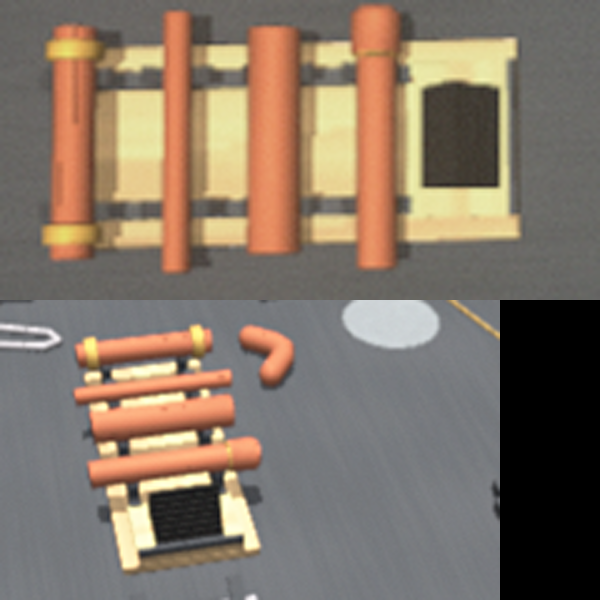

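The four tubes lie in order and level across saddles +81 to −81 (columns 72, 177, 274 and 377). The chock stands on its foot in the bay (460,135), ridge parallel to the tubes, and the gripper is clear of everything.

```bash
python3 -c "
from plant import *
print(close_job())"
```

```text
the job is handed in; nothing more can be done
None
```

The job is handed in, no verdict was returned: all four tubes lie in order in the marking cradle, the chock stands on its foot in the bay, and I never went near the flux jar, but the collared tube was dropped and slipped during regrasps before it was placed, and while freeing it a finger apparently pressed the cradle with about 96 N (wrist limit 120 N; the 40 N limit covers the arm and gripper body).

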